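# Ball the grinding carrier and draw a solvent dose

## Robot

A 6-joint arm with a two-finger parallel gripper is mounted at the origin on the work surface. World frame = base frame: x ahead of the robot, y to its left, z up, the work surface at z = 0. Lengths are in mm, angles in rad, forces in N, time in s.
With the tool pointing down it reaches from about 325 to 900 mm from the base axis. Payload 6.1 kg.
Tool frame: the origin (TCP) lies where the fingers leave the gripper's body, on its centre line; the fingertips stand 73 mm ahead of it and the grasp point (between the pads) lies 54 mm ahead of it; z points along the fingers, x is the direction in which the jaws open and shut, and the axes are right-handed (so a half turn about z gives the same grasp; the last joint's range is limited). The gripper opens to 85 mm and grips with 20 to 120 N. Pads are 22 mm wide; open, the fingers measure 114 mm over their backs; the gripper's body (76 mm by 85 mm) begins 54 mm behind the grasp point. The pads swing forward as they close: fully open they stand 13 mm farther back than shut.
Start: joints at [-1.285, 0.22, 1.526, -0, 1.395, -0.126], TCP at [250.155, -572.747, 303.9] pointing down, gripper open.
Joint ranges: [-2.98, 2.98], [-0.91, 2.08], [0.09, 2.57], [-1.24, 4.39], [0.2, 2.65], [-2.68, 2.68]. Speed limits (rad/s): [2.57, 2.57, 3.01, 3.14, 3.14, 3.14].

## Interface

Orientations are given as a unit quaternion [x, y, z, w].
In Python, from plant import monitor, cams, sign_off gives the robot as it stands. The module is installed in compiled form; this text tells all that it offers.
- The arm moves only by the tool arm_command, never from a script. Its arguments are lists of equal length, an entry for each row: "delta_rot": the turn, a rotation vector about the tool's x, y, z in degrees, a list of three; "travel": the shift along the tool's x, y, z in m, a list of three; "gripper": the closure, from 0 (fully open) to 1 (shut). In form: {"delta_rot": [[wx, wy, wz], ...], "travel": [[dx, dy, dz], ...], "gripper": [gripper, ...]}. A call has 1 to 8 rows; each row shifts and turns the commanded pose from where the row before left it, along the tool's axes as they then stand; what a row does not reach is not made up. A row lasts 1/8 s, in which the tool goes at most 62.5 mm and 10.7 degrees, less where a joint would pass 70% of its speed; a pose out of reach is approached as far as the arm can. A call is refused whole if a number of a shift passes 0.0625 or a number of a turn 10.7, either way. A call with a gripper value outside its range is refused whole. The fingers move at their own pace and stop on an object; the grip force is fixed at half the most. Time passes only in rows, so rows that do not move let the fingers close. It gives the time, the measured TCP pose, the force and the opening at its end, in the units of the state.
- monitor.get_state(): the state, without advancing time (a new reading comes with each control period).
- cams.get_image(name): name is "side" or "top" or "wrist"; returns the picture (400x640x3 uint8, red, green, blue); there is no depth.
- cams.camera_info(name): a dict with "fx", "fy", "cx", "cy" (pixels), "world_from_camera" (4x4, takes a point from camera to world coordinates). Camera axes: x right, y up, looking along -z (the intrinsics and any distortion apply to the point x, -y, -z); pixel columns grow to the right and rows downward; lengths in mm; the calibration is good to about 2 mm. A picture is of the moment at which its call begins: read the wrist's pose just before it. camera_info takes no time and is no camera call; for the wrist camera it gives the pose at the moment of the call.
- sign_off(): hands the job in, once; it reports no verdict.
The state is a dict: "clock": time; "qpos": joint angles; "dq": joint speeds; "tau": joint torques, N m; "ee_pos": TCP position; "tool_rot": TCP orientation; "force": force on the tool from outside, world axes, zero at the start; "torque": the same for the moment, N m; "finger_gap": opening from 0.0 (shut) to 1.0 (fully open).
Only numpy, scipy, OpenCV 4.12 (cv2) and the standard library are available. Lean on these libraries where they do the work, as an engineer would, in place of code of your own. Each camera call takes 0.05 s, during which the arm holds its last target.

## Task

I'm preparing grape samples for the ball mill: take the steel grinding balls from the white strip and lower them into the four-well metal carrier so that every well has exactly one ball (one well already has its ball). Then draw the spring-loaded sleeve of the bottle-top dispenser straight up until the collar at its lower end is level with the pointer set on the scale, and hold it there: finish while still holding it, because the spring drives the dose out as soon as it is let go. Don't drop the balls from a height, leave the pointer where it is set, and leave the beaker, the calculator and the wash bottle as they are.

Things in the scene. Friction and masses are not known exactly. Their poses are not given: they have to be found in the camera images.
- ball0: one of four identical polished steel grinding balls, diameter 25 mm, 64 g; this origin lies on the ball's surface and turns as it rolls, so use the point ballN_center for its position. At the start it sits in a seat of the white strip.
- ball1: one of four identical polished steel grinding balls, diameter 25 mm, 64 g; this origin lies on the ball's surface and turns as it rolls, so use the point ballN_center for its position. At the start it sits in a seat of the white strip.
- ball2: one of four identical polished steel grinding balls, diameter 25 mm, 64 g; this origin lies on the ball's surface and turns as it rolls, so use the point ballN_center for its position. At the start it sits in a seat of the white strip.
- ball3: one of four identical polished steel grinding balls, diameter 25 mm, 64 g; this origin lies on the ball's surface and turns as it rolls, so use the point ballN_center for its position. At the start it already lies in a well of the carrier, and may stay there.
- ball0_center (a point): centre of ball0 (radius 12.5 mm)
- ball1_center (a point): centre of ball1 (radius 12.5 mm)
- ball2_center (a point): centre of ball2 (radius 12.5 mm)
- ball3_center (a point): centre of ball3 (radius 12.5 mm)
- rack: white plastic storage strip 210 x 46 x 20 mm, fixed, origin at the centre of its underside, long side along its x. Four square seats (holes of 19 mm) in a row along its x at -75, -25, 25 and 75 mm; the one at 75 mm is empty. A ball in a seat has its centre about 28 mm above the bench, 8 mm above the strip's top, so it stands 20 mm proud.
- carrier: square bare-metal block 112 x 112 x 40 mm, fixed, origin at the centre of its underside, z up. Four round upright wells, diameter 35 mm, 30 mm deep (floor 10 mm above the bench, mouth at 40 mm), with centres at x = +-26, y = +-26 mm in its own frame. It may stand turned by any angle.
- well0 (a point): point on the axis of well 0 of the carrier, 22.5 mm above the bench: where the centre of a ball lying in the middle of this well is (12.5 mm above the well floor, 17.5 mm below the mouth); empty at the start
- well1 (a point): point on the axis of well 1 of the carrier, 22.5 mm above the bench: where the centre of a ball lying in the middle of this well is (12.5 mm above the well floor, 17.5 mm below the mouth); empty at the start
- well2 (a point): point on the axis of well 2 of the carrier, 22.5 mm above the bench: where the centre of a ball lying in the middle of this well is (12.5 mm above the well floor, 17.5 mm below the mouth); empty at the start
- well3 (a point): point on the axis of well 3 of the carrier, 22.5 mm above the bench: where the centre of a ball lying in the middle of this well is (12.5 mm above the well floor, 17.5 mm below the mouth); this well already has its ball (ball3)
- dispenser: dispenser on an amber reagent bottle, fixed upright in a stand (112 mm across) screwed to the bench. Origin at the bench on the bottle's axis, z up. Bottle 70 mm across to 112 mm height, adapter and valve block to 162 mm; a thin spout along its +x, to 88 mm from the axis at 108 to 161 mm height. Steel scale strip on its +y side, 38 mm from the axis, 16 mm wide, top at 227 mm height
- sleeve: white sleeve telescoping straight up over the dispenser's barrel. Origin on the axis, mid-height of its end collar (41 mm across, 6 mm high); z up. Above: tube 31 mm across, then the ribbed grip head, 37 mm across, from 68 to 102 mm above the origin. At the start it is fully down, collar at 171 mm height, head top at 273 mm. Travel 60 mm up, no stop or catch before that
- collar (a point): middle of the sleeve's collar, on the axis; its height is compared with the pointer's. An inner spring pulls the sleeve down with about 5 N (weight included) at the start and 1.2 N more for each 10 mm (10 N at 40 mm); let go, it drops back
- head (a point): middle of the sleeve's grip head, on the axis, 85 mm above the collar: grip it from above with the head (37 mm) between the fingers; clear all round and above
- pointer_tip (a point): tip of the thin black blade (2 mm thick, at mid-height of its black block 24 x 9 x 10 mm) of the volume pointer on the scale strip, 23 mm from the axis on the dispenser's +y side; it is clamped at a height of about 193 to 217 mm, which differs from run to run. It does not stop the sleeve; it is clamped firmly by its thumbscrew (at 43 to 53 mm from the axis) and must not be shifted.
- beaker: bystander: small clear glass beaker, 60 mm diameter, 62 mm high, loose; origin at the centre of its underside
- calculator: bystander: black pocket calculator 75 x 120 x 12 mm lying loose on the bench; origin at the centre of its underside
- wash_bottle: bystander: white plastic wash bottle with a bent spout, 64 mm diameter, 184 mm high, loose; origin at the centre of its underside

How it is judged (in metres and radians):
On the way, in this order (a step that is already met when the one before it is completed fails the run):
1. every well of the carrier has one ball, let go (distance between any of ball0_center, ball1_center, ball2_center, ball3_center and well0 below 0.01 m and distance between any of ball0_center, ball1_center, ball2_center, ball3_center and well1 below 0.01 m and distance between any of ball0_center, ball1_center, ball2_center, ball3_center and well2 below 0.01 m and distance between any of ball0_center, ball1_center, ball2_center, ball3_center and well3 below 0.01 m and contact force between the fingers and ball0 below 0.05 N and contact force between the fingers and ball1 below 0.05 N and contact force between the fingers and ball2 below 0.05 N and contact force between the fingers and ball3 below 0.05 N), for 0.2 s.
2. the sleeve is drawn up and held with its collar level with the pointer (within 3 mm) (z of collar in the frame of pointer_tip between -0.003 and 0.003 m and contact force between the fingers and sleeve above 2 N and linear speed of sleeve below 0.008 m/s), for 0.2 s.
At the end, for the whole second after the job is handed in: Each of the four wells holds one ball, its centre within 10 mm of the well's seat point; the sleeve is gripped by the fingers (more than 2 N of contact) and at rest, with the middle of its collar within 3 mm of the height of the pointer tip (all of step 1 and all of step 2); the arm keeps its last pose, push and grip.
It fails at once if the pointer is shifted on its scale by more than 2 mm (distance of pointer_tip from where it was at the start of the episode above 0.002 m).
It fails at once if a ball is dropped from a height (falls free faster than 1.2 m/s, about 70 mm) ((linear speed of ball0 above 1.2 m/s and contact force between the fingers and ball0 below 0.05 N) or (linear speed of ball1 above 1.2 m/s and contact force between the fingers and ball1 below 0.05 N) or (linear speed of ball2 above 1.2 m/s and contact force between the fingers and ball2 below 0.05 N) or (linear speed of ball3 above 1.2 m/s and contact force between the fingers and ball3 below 0.05 N)).
It fails at once if the beaker, calculator or wash bottle is pushed more than 20 mm or tipped (distance of any of beaker, calculator, wash_bottle from where it was at the start of the episode above 0.02 m or angle between any of beaker, calculator, wash_bottle's own z axis and vertical above 0.3 rad).
It also fails if it takes over 64 s, if anything falls off the work surface, if the arm or the gripper's body presses on something with over 40 N, if the wrist force passes 120 N, or if a joint passes its speed limit or range.

## Working session

There is one attempt and no reset: what is moved stays moved. The work goes in short steps, Python scripts to look and compute and a tool call to move; the robot and the scene stay as the last step left them, time stands still between calls to the robot, and variables do not carry over. Pictures are saved under pics/ and viewed, and the job is handed in when it is done.

Besides the shell and the picture viewer there is one more tool, called as name(argument=value, ...), one argument or row to a line, values as JSON. arm_command: Moves the arm, as the interface text tells. Its arguments: {"type":"object","properties":{"delta_rot":{"type":"array"},"travel":{"type":"array"},"gripper":{"type":"array"}},"required":["delta_rot","travel","gripper"]}

```bash
mkdir -p pics; python3 - <<'E'
from plant import monitor,cams
import cv2,numpy as np
print(monitor.get_state())
for n in("side","top","wrist"):
    i=cams.camera_info(n);print(n,{k:(np.round(v,3).tolist() if k=="world_from_camera" else v) for k,v in i.items()})
    cv2.imwrite(f"pics/{n}0.png",cams.get_image(n)[:,:,::-1])
E
```

```text
{'clock': 0.0, 'qpos': array([-1.28510331e+00,  2.21258099e-01,  1.52762115e+00,  1.56933696e-05,
        1.39467477e+00, -1.26131777e-01]), 'dq': array([ 1.85928325e-04,  1.20133637e-03,  7.68659269e-04, -8.53832161e-05,
       -1.52389539e-03,  8.27139080e-04]), 'tau': array([ 6.76613745e-04, -4.96893632e+01, -3.89399993e+01, -1.09619482e-04,
        1.10263238e-02,  1.80125687e-05]), 'ee_pos': array([ 250.02723288, -572.30621213,  302.77397231]), 'tool_rot': array([ 8.36743192e-01, -5.47594621e-01, -7.41497820e-04, -6.41856382e-04]), 'force': array([-0.25479411,  0.00344699, -0.24586171]), 'torque': array([0.05031376, 0.03662932, 0.03753022]), 'finger_gap': 0.9976239344630413}
side {'fx': 512.5087503088625, 'fy': 512.5087503088625, 'cx': 315.99339583448665, 'cy': 199.3339732995877, 'world_from_camera': [[-0.935, 0.18, -0.304, 142.433], [-0.353, -0.498, 0.792, 1053.647], [-0.009, 0.848, 0.53, 912.803], [0.0, 0.0, 0.0, 1.0]]}
top {'fx': 388.59373264130727, 'fy': 388.59373264130727, 'cx': 319.14961558912375, 'cy': 201.67040614332413, 'world_from_camera': [[-0.026, 0.985, -0.171, 393.278], [-1.0, -0.029, -0.013, -65.532], [-0.017, 0.17, 0.985, 1170.216], [0.0, 0.0, 0.0, 1.0]]}
wrist {'fx': 342.63531695611425, 'fy': 342.63531695611425, 'cx': 328.0122916940833, 'cy': 197.0406666363816, 'world_from_camera': [[0.401, 0.876, 0.269, 318.367], [-0.916, 0.384, 0.115, -542.49], [-0.003, -0.293, 0.956, 372.454], [0.0, 0.0, 0.0, 1.0]]}
```

View pics/top0.png

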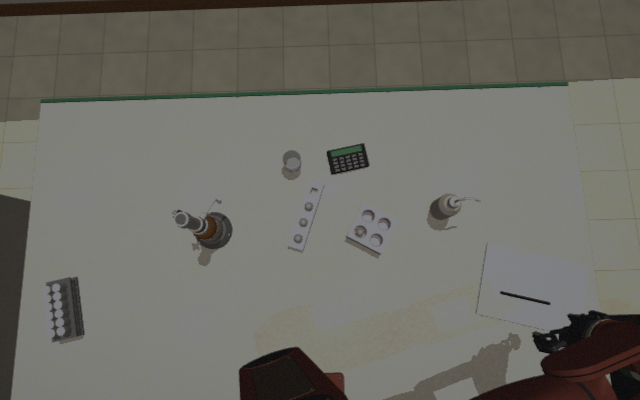

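View pics/side0.png

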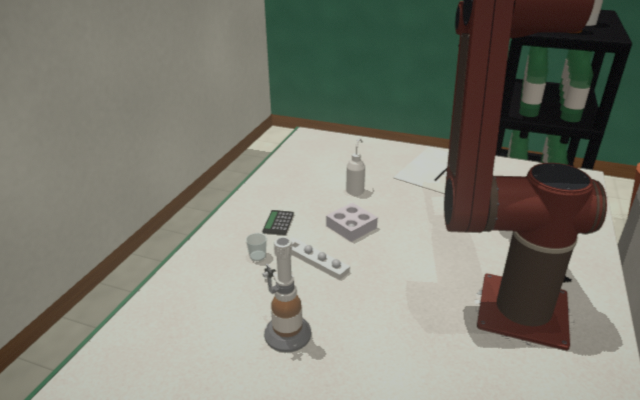

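View pics/wrist0.png

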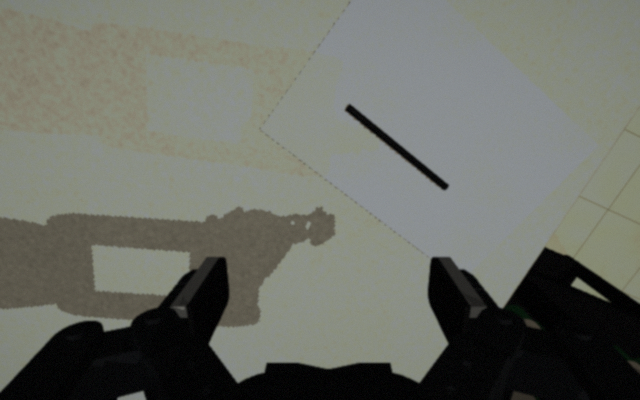

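Top view: dispenser at about (212,230), strip from (315,188) to (297,245), carrier around (372,230) with a ball apparently in its left well (361,231), and beaker (292,161), calculator (348,158) and wash bottle (448,205). I'll zoom in.

```bash
cat > h.py <<'E'
from plant import monitor,cams
import cv2,numpy as np
def ray(n,u,v,info=None):
    i=info or cams.camera_info(n);T=np.array(i["world_from_camera"])
    d=T[:3,:3]@np.array([(u-i["cx"])/i["fx"],-(v-i["cy"])/i["fy"],-1]);return T[:3,3],d/np.linalg.norm(d)
def onz(n,u,v,z,info=None):
    o,d=ray(n,u,v,info);return o+d*(z-o[2])/d[2]
def proj(n,p,info=None):
    i=info or cams.camera_info(n);T=np.array(i["world_from_camera"])
    c=T[:3,:3].T@(np.asarray(p,float)-T[:3,3]);return np.array([i["cx"]-i["fx"]*c[0]/c[2],i["cy"]+i["fy"]*c[1]/c[2]])
def crop(img,x0,y0,x1,y1,s,f):
    cv2.imwrite(f,cv2.resize(img[y0:y1,x0:x1],None,fx=s,fy=s,interpolation=cv2.INTER_CUBIC))
def tri(L):
    A=np.zeros((3,3));b=np.zeros(3)
    for o,d in L:
        P=np.eye(3)-np.outer(d,d);A+=P;b+=P@o
    p=np.linalg.solve(A,b);return p,[np.linalg.norm((np.eye(3)-np.outer(d,d))@(p-o)) for o,d in L]
E
python3 - <<'E'
from h import *
t=cv2.imread("pics/top0.png");s=cv2.imread("pics/side0.png")
crop(t,270,140,400,260,6,"pics/t1.png");crop(t,160,180,250,260,8,"pics/t2.png");crop(s,230,190,390,360,3.5,"pics/s1.png")
E
```

```text
(no output)
```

View pics/t1.png

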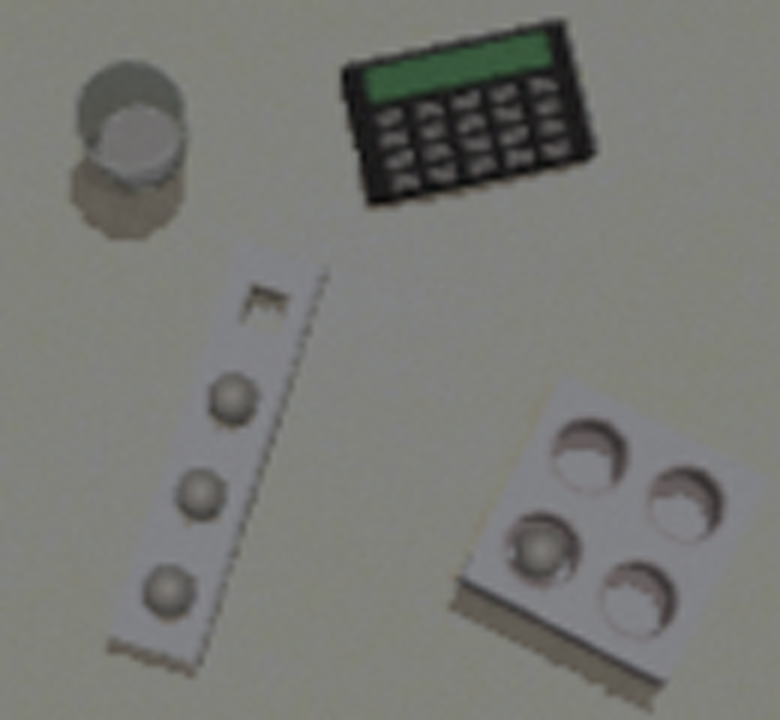

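View pics/t2.png

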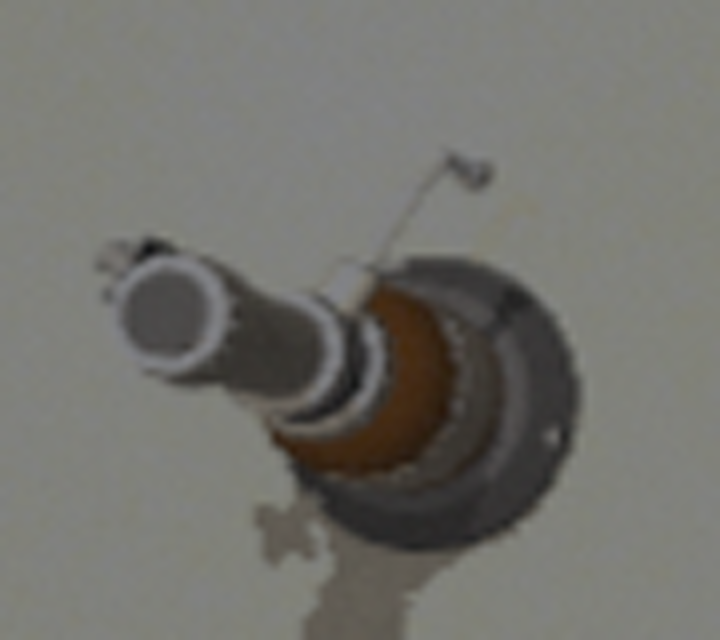

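View pics/s1.png

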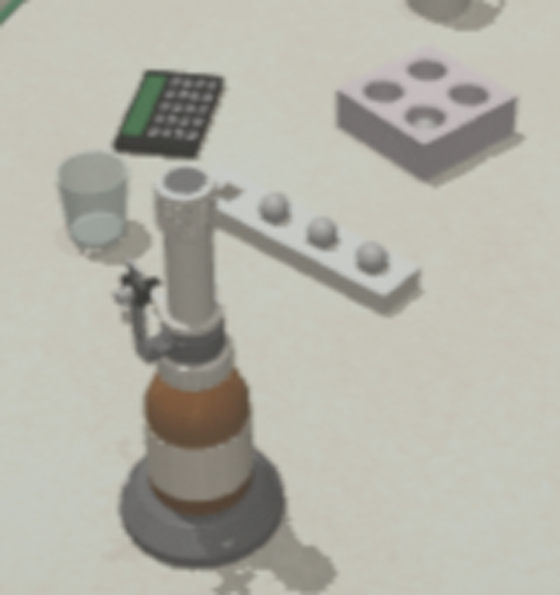

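Top view: three balls at about (309,206), (303,222) and (298,238). The carrier's left well is occupied. The pointer (black block and thumbscrew) lies up-left of the head. In the side view the thumbscrew is the dark star at about (269,271). Next I'll measure.

```bash
python3 - <<'E'
from h import *
t=cv2.imread("pics/top0.png")
c=lambda u,v:(270+(u-2.5)/6,140+(v-2.5)/6)
B=[c(233,400),c(200,494),c(169,591)]
for b in B: print("ball",b,onz("top",*b,28).round(1))
W=[c(590,455),c(687,504),c(543,548),c(639,600)]
for w in W: print("well",onz("top",*w,40).round(1))
print("carrier c",onz("top",*c(615,527),40).round(1))
g=lambda u,v:(160+(u-3.5)/8,180+(v-3.5)/8)
# head top circle z=273, side
s=lambda u,v:(230+(u-1.25)/3.5,190+(v-1.25)/3.5)
print("head",onz("top",*g(169,312),273).round(1), onz("side",*s(186,182),273).round(1))
print("bench base",onz("top",*g(437,403),15).round(1))
print("spout",onz("top",*g(470,172),108).round(1))
print("block",onz("top",*g(150,247),205).round(1),"screw",onz("top",*g(112,258),205).round(1))
p,r=tri([ray("top",*g(150,245)),ray("side",*s(150,285))]);print(p,r)
E
```

```text
ball (308.4166666666667, 206.25) [578.1 -18.4  28. ]
ball (302.9166666666667, 221.91666666666669) [531.6  -1.1  28. ]
ball (297.75, 238.08333333333331) [484.3  15.   28. ]
well [ 543.9 -192.6   40. ]
well [ 518.6 -238.4   40. ]
well [ 499.1 -167.7   40. ]
well [ 472.7 -212.8   40. ]
carrier c [ 508.4 -203.    40. ]
head [518.  271.1 273. ] [516.4 276.3 273. ]
bench base [516.6 265.8  15. ]
spout [587.1 229.2 108. ]
block [548.3 303.4 205. ] screw [545.1 315.3 205. ]
[541.11095941 299.79582061 207.54522828] [np.float64(7.621415307212623), np.float64(7.621415307212609)]
```

arm_command(
  delta_rot=[
    [0, 0, 0],
    [0, 0, 0],
    [0, 0, 0],
    [0, 0, 0],
    [0, 0, 0],
    [0, 0, 0],
    [0, 0, 0],
    [0, 0, 0],
  ],
  travel=[
    [-0.031, -0.042, 0],
    [-0.031, -0.042, 0],
    [-0.031, -0.042, 0],
    [-0.031, -0.042, 0],
    [-0.031, -0.042, 0],
    [-0.031, -0.042, 0],
    [-0.031, -0.042, 0],
    [-0.031, -0.042, 0],
  ],
  gripper=[0.3, 0.3, 0.3, 0.3, 0.3, 0.3, 0.3, 0.3],
)

```text
clock: 1.15
ee_pos: [459.3, -209.3, 303.8]
tool_rot: [0.837, -0.548, 0.0, -0.0]
force: [0.5, -0.4, 1.1]
finger_gap: 0.7
```

arm_command(
  delta_rot=[
    [0, 0, 0],
    [0, 0, 0],
    [0, 0, 0],
    [0, 0, 0],
    [0, 0, 10.7],
    [0, 0, 10.7],
    [0, 0, 10.7],
    [0, 0, 10.7],
  ],
  travel=[
    [-0.031, -0.042, 0],
    [-0.031, -0.042, 0],
    [-0.031, -0.042, 0],
    [-0.031, -0.042, 0],
    [0, 0, 0],
    [0, 0, 0],
    [0, 0, 0],
    [0, 0, 0],
  ],
  gripper=[0.3, 0.3, 0.3, 0.3, 0.3, 0.3, 0.3, 0.3],
)

```text
clock: 2.15
ee_pos: [562.9, -29.9, 303.5]
tool_rot: [-0.577, 0.817, 0.0, -0.0]
force: [0.1, -0.6, -0.2]
finger_gap: 0.698
```

arm_command(
  delta_rot=[
    [0, 0, 0],
  ],
  travel=[
    [0, 0, 0],
  ],
  gripper=[0.3],
)

```text
clock: 2.28
ee_pos: [563.0, -30.1, 303.6]
tool_rot: [-0.58, 0.815, 0.0, -0.0]
force: [0.9, -0.0, 0.1]
finger_gap: 0.699
```

```bash
python3 - <<'E'
from h import *
import json
s=monitor.get_state();print(s["ee_pos"],s["tool_rot"],s["finger_gap"],s["qpos"])
i=cams.camera_info("wrist");json.dump({k:np.asarray(v).tolist() for k,v in i.items()},open("w1.json","w"))
cv2.imwrite("pics/w1.png",cams.get_image("wrist")[:,:,::-1])
for p in [(578,-18,28),(531,-1,28),(484,15,28),(508,-203,40)]: print(proj("wrist",p).round(1))
E
```

```text
[562.96413697 -30.06225815 303.56624293] [-5.79937332e-01  8.14661030e-01  2.32174252e-04 -2.07956743e-04] 0.6988774452057002 [-1.93232746e-01  7.53806806e-02  1.68876975e+00  1.80873730e-05
  1.37806535e+00  1.71105284e+00]
[312.1 157.7]
[312.  204.4]
[312.7 247.1]
[511.5 166.2]
```

View pics/w1.png

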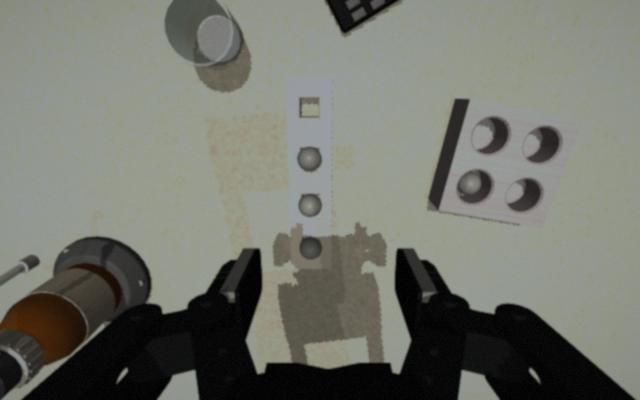

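The wrist view shows balls at about (309,159), (309,205) and (310,247), and the wells' mouths at (490,135), (541,144), (474,186) and (523,195). I'll refine these.

```bash
python3 - <<'E'
from h import *
import json
i=json.load(open("w1.json"));im=cv2.imread("pics/w1.png")
crop(im,280,80,340,270,3.1,"pics/w1a.png");crop(im,425,90,585,230,4.5,"pics/w1b.png")
g=cv2.cvtColor(im,cv2.COLOR_BGR2GRAY)
for x,y in [(309,159),(309,205)]:
    r=18;p=g[y-r:y+r+1,x-r:x+r+1];m=(p<np.median(g[y-20:y+20,x-18:x-14])-20).astype(np.uint8)
    n,l,st,c=cv2.connectedComponentsWithStats(m);k=l[r,r] or 1+np.argmax(st[1:,4]);u,v=c[k]+[x-r,y-r];print(u,v,st[k],onz("wrist",u,v,28,i).round(1))
print(onz("wrist",310,247,28,i))
E
```

```text
309.2088724584103 158.41404805914974 [  6   5  26  27 541] [578.3 -15.   28. ]
309.8033472803347 204.30962343096235 [  7   6  25  25 478] [531.8   1.3  28. ]
[485.13138125  17.99456295  28.        ]
```

View pics/w1a.png

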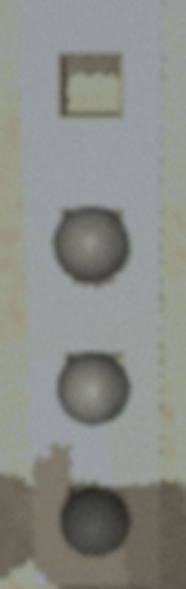

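View pics/w1b.png

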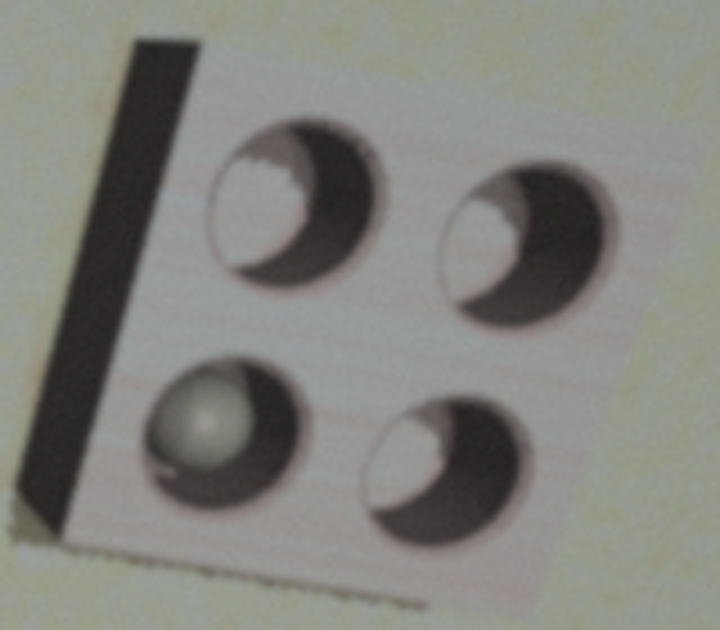

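```bash
python3 - <<'E'
from h import *
import json
i=json.load(open("w1.json"))
for u,v in [(297,204),(528,243),(228,433),(446,471)]:
    print(onz("wrist",425+(u-1.75)/4.5,90+(v-1.75)/4.5,40,i).round(1))
# tip location check: gripper at view
s=monitor.get_state();print(proj("wrist",s["ee_pos"]-[0,0,73]))
def tooldelta(d):
    from scipy.spatial.transform import Rotation as R
    return R.from_quat(s["tool_rot"]).inv().apply(np.array(d))
for t in [(578,-16.7),(531.7,.1),(484.7,16.5)]:
    print(tooldelta(np.array([*t,303.5])-s["ee_pos"]).round(1))
print(s["ee_pos"])
E
```

```text
[ 544.6 -189.3   40. ]
[ 520.1 -234.7   40. ]
[ 499.4 -164.8   40. ]
[ 474.6 -209.4   40. ]
[328.12127819 260.6680611 ]
[-17.5  -9.8   0.1]
[-18.4  39.4   0.1]
[-18.6  89.2   0.2]
[562.98846945 -30.08749087 303.60640607]
```

arm_command(
  delta_rot=[
    [0, 0, 0],
    [0, 0, 0],
    [0, 0, 0],
    [0, 0, 0],
    [0, 0, 0],
    [0, 0, 0],
    [0, 0, 0],
  ],
  travel=[
    [-0.0175, -0.01, 0.03],
    [0, 0, 0.05],
    [0, 0, 0.05],
    [0, 0, 0.04],
    [0, 0, 0.02],
    [0, 0, 0],
    [0, 0, 0],
  ],
  gripper=[0.4, 0.4, 0.4, 0.4, 0.4, 0.4, 0.4],
)

```text
clock: 3.2
ee_pos: [579.7, -17.1, 115.8]
tool_rot: [-0.58, 0.815, -0.001, 0.001]
force: [-0.7, -0.3, 0.3]
finger_gap: 0.598
```

```bash
python3 - <<'E'
from h import *
s=monitor.get_state();print(s["ee_pos"],s["finger_gap"])
cv2.imwrite("pics/w2.png",cams.get_image("wrist")[:,:,::-1])
E
```

```text
[579.71212742 -17.12232313 115.8380993 ] 0.597636475176336
```

View pics/w2.png

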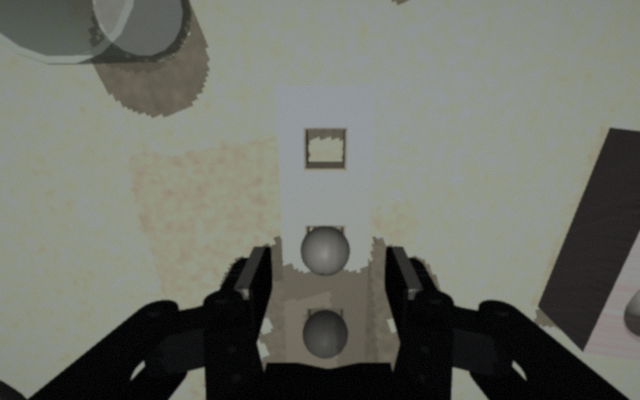

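The ball is at (325,250), centred between the fingers to within about 1–2 mm. I'll descend and grip.

arm_command(
  delta_rot=[
    [0, 0, 0],
    [0, 0, 0],
    [0, 0, 0],
    [0, 0, 0],
    [0, 0, 0],
    [0, 0, 0],
    [0, 0, 0],
  ],
  travel=[
    [-0.001, 0.001, 0.01],
    [0, 0, 0.0095],
    [0, 0, 0],
    [0, 0, 0],
    [0, 0, 0],
    [0, 0, 0],
    [0, 0, 0],
  ],
  gripper=[0.4, 0.4, 0.4, 1, 1, 1, 1],
)

```text
clock: 4.12
ee_pos: [578.1, -15.4, 94.9]
tool_rot: [-0.579, 0.815, -0.0, 0.0]
force: [1.4, 2.3, 2.3]
finger_gap: 0.25
```

```bash
python3 - <<'E'
from h import *
s=monitor.get_state();print(s["ee_pos"],s["finger_gap"],s["force"])
cv2.imwrite("pics/w3.png",cams.get_image("wrist")[:,:,::-1])
E
```

```text
[578.14194971 -15.41054626  94.89805272] 0.24987271117337254 [1.41721228 2.30261982 2.26969171]
```

View pics/w3.png

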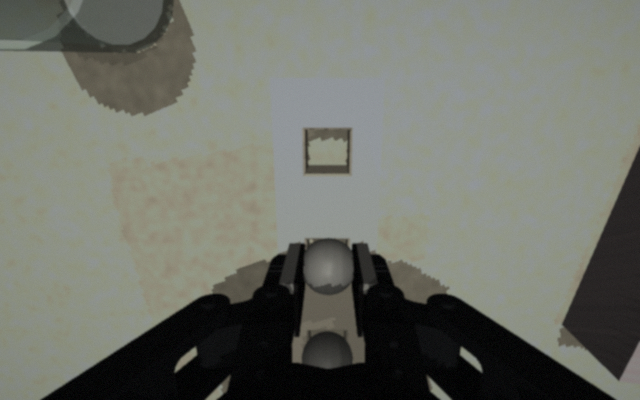

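Gap is 0.25 (21 mm if linear, against an expected 25 mm). I'll lift a little to check the hold.

arm_command(
  delta_rot=[
    [0, 0, 0],
    [0, 0, 0],
    [0, 0, 0],
    [0, 0, 0],
  ],
  travel=[
    [0, 0, 0],
    [0, 0, -0.01],
    [0, 0, -0.01],
    [0, 0, 0],
  ],
  gripper=[1, 1, 1, 1],
)

```text
clock: 4.68
ee_pos: [578.4, -16.0, 115.7]
tool_rot: [-0.579, 0.815, -0.001, 0.001]
force: [0.6, -0.2, -1.1]
finger_gap: 0.251
```

```bash
python3 - <<'E'
from h import *
s=monitor.get_state();print(s["ee_pos"],s["finger_gap"],s["force"])
w=cams.get_image("wrist")[:,:,::-1];sd=cams.get_image("side")[:,:,::-1]
cv2.imwrite("pics/w4.png",w); crop(sd,250,190,390,310,5,"pics/s4.png")
E
```

```text
[578.41935803 -15.97233364 115.69685805] 0.25115483763841534 [ 0.57808933 -0.21497681 -1.11463271]
```

View pics/w4.png

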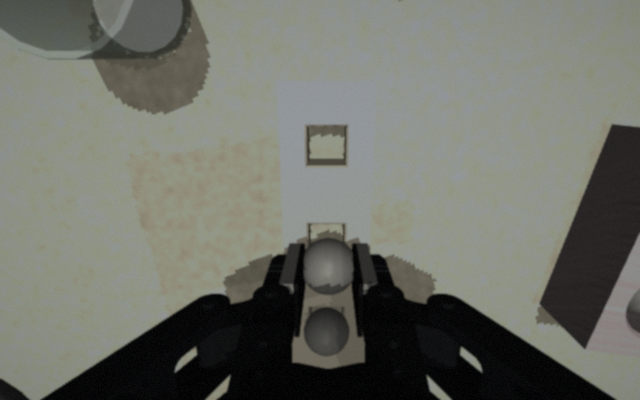

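View pics/s4.png

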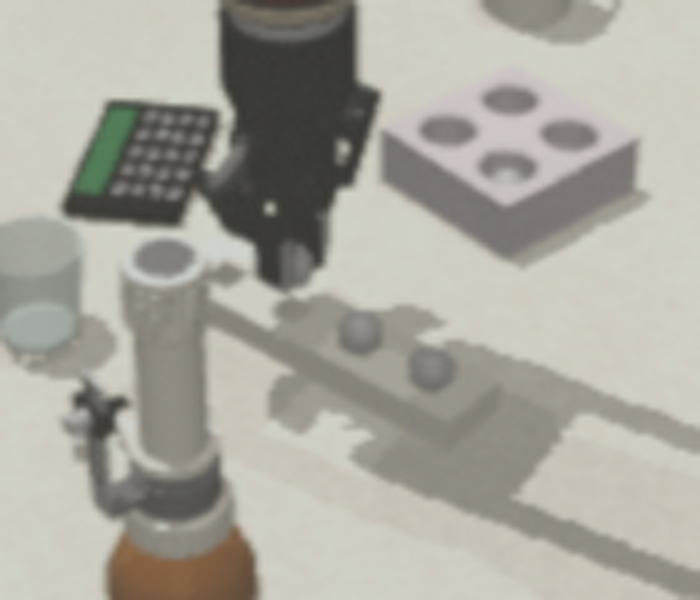

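The ball is held: the seat at (327,235) is now empty and the ball sits between the pads at (328,266). Next I'll lift and carry it over well A.

arm_command(
  delta_rot=[
    [0, 0, 0],
    [0, 0, 0],
    [0, 0, 0],
    [0, 0, 0],
    [0, 0, 0],
    [0, 0, 0],
    [0, 0, 0],
  ],
  travel=[
    [0, 0, -0.03],
    [0.03, -0.004, 0],
    [0.042, -0.006, 0],
    [0.042, -0.006, 0],
    [0.042, -0.006, 0],
    [0.0205, -0.0035, 0],
    [0, 0, 0],
  ],
  gripper=[1, 1, 1, 1, 1, 1, 1],
)

```text
clock: 5.65
ee_pos: [543.4, -191.7, 144.1]
tool_rot: [-0.578, 0.816, 0.0, -0.0]
force: [-0.1, 0.4, 0.0]
finger_gap: 0.258
```

```bash
cat > look.py <<'E'
from h import *
import sys,json
from scipy.spatial.transform import Rotation as R
s=monitor.get_state();print(s["clock"],s["ee_pos"].round(1),s["finger_gap"],s["force"].round(1))
i=cams.camera_info("wrist");json.dump({k:np.asarray(v).tolist() for k,v in i.items()},open("w.json","w"))
cv2.imwrite(f"pics/{sys.argv[1]}.png",cams.get_image("wrist")[:,:,::-1])
for a in sys.argv[2:]:
    t=np.array(eval(a),float);print(a,"tool delta mm",R.from_quat(s["tool_rot"]).inv().apply(t-s["ee_pos"]).round(1))
E
python3 look.py w5 "(544.2,-191,116)"
```

```text
5.65 [ 543.4 -191.7  144.1] 0.2578834937752169 [-0.1  0.4  0. ]
(544.2,-191,116) tool delta mm [-0.9 -0.5 28.1]
```

View pics/w5.png

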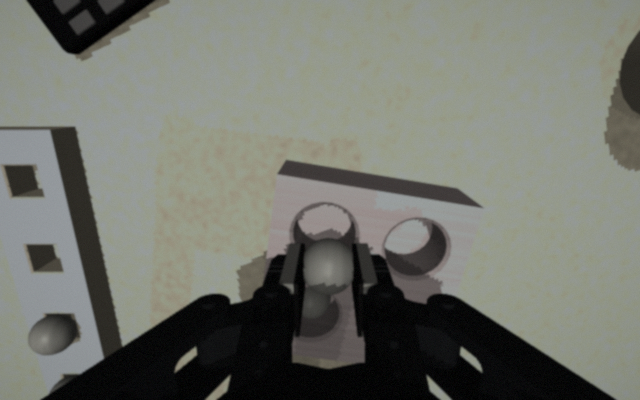

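```bash
python3 - <<'E'
from h import *
import json
i=json.load(open("w.json"))
print(proj("wrist",(544.2,-191,40),i),onz("wrist",325,233,40,i),onz("wrist",328,266,77,i))
for u,v in [(418,247)]: print(onz("wrist",u,v,40,i))
print(onz("wrist",50,334,28,i))
E
```

```text
[326.54182074 233.04766155] [ 544.50551951 -190.2120232    40.        ] [ 543.85970605 -191.75632226   77.        ]
[ 519.54573696 -236.13263201   40.        ]
[531.8526503    2.96069724  28.        ]
```

Everything agrees to within 1 mm. Lower to 116 and release.

arm_command(
  delta_rot=[
    [0, 0, 0],
    [0, 0, 0],
    [0, 0, 0],
    [0, 0, 0],
    [0, 0, 0],
    [0, 0, 0],
    [0, 0, 0],
  ],
  travel=[
    [-0.001, -0.001, 0.014],
    [0, 0, 0.014],
    [0, 0, 0],
    [0, 0, 0],
    [0, 0, 0],
    [0, 0, 0],
    [0, 0, -0.02],
  ],
  gripper=[1, 1, 1, 0.5, 0.5, 0.5, 0.5],
)

```text
clock: 6.58
ee_pos: [543.9, -189.6, 135.7]
tool_rot: [-0.579, 0.815, 0.002, -0.001]
force: [0.3, -0.2, 0.2]
finger_gap: 0.498
```

```bash
python3 look.py w6 "(531.7,0.1,150)"
```

```text
6.575 [ 543.9 -189.6  135.7] 0.49754539301448747 [ 0.3 -0.2  0.2]
(531.7,0.1,150) tool delta mm [-175.1   74.   -14. ]
```

View pics/w6.png

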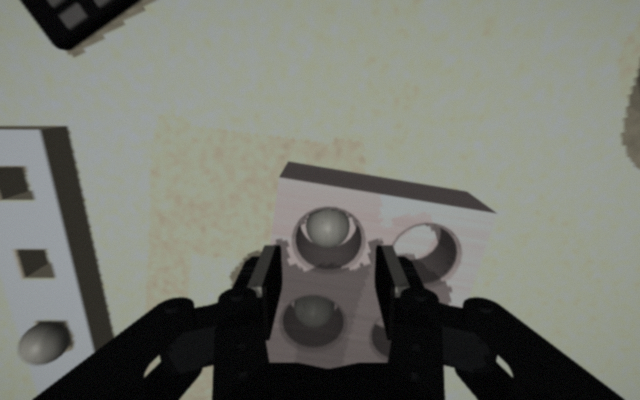

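Ball is in well A (328,230). Now to ball B.

arm_command(
  delta_rot=[
    [0, 0, 0],
    [0, 0, 0],
    [0, 0, 0],
    [0, 0, 0],
    [0, 0, 0],
    [0, 0, 0],
    [0, 0, 0],
    [0, 0, 0],
  ],
  travel=[
    [0, 0, -0.014],
    [-0.03, 0.012, 0],
    [-0.04, 0.017, 0],
    [-0.04, 0.017, 0],
    [-0.04, 0.017, 0],
    [-0.025, 0.011, 0],
    [0, 0, 0.025],
    [0, 0, 0.01],
  ],
  gripper=[0.4, 0.4, 0.4, 0.4, 0.4, 0.4, 0.4, 0.4],
)

```text
clock: 7.62
ee_pos: [532.3, 0.0, 115.1]
tool_rot: [-0.58, 0.815, 0.0, -0.0]
force: [-0.5, 2.0, -0.2]
finger_gap: 0.605
```

```bash
python3 look.py w7 "(531.7,0.1,95.5)"
```

```text
7.625 [532.3   0.  115.1] 0.6049167078878507 [-0.5  2.  -0.2]
(531.7,0.1,95.5) tool delta mm [ 0.1  0.6 19.6]
```

View pics/w7.png

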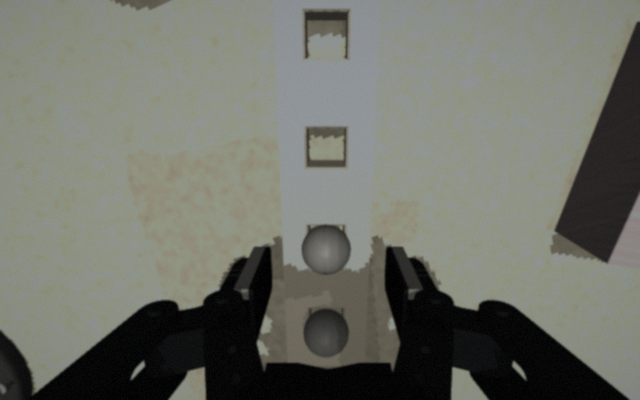

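Ball B (326,249) is centred between the fingers. Same grip as before.

arm_command(
  delta_rot=[
    [0, 0, 0],
    [0, 0, 0],
    [0, 0, 0],
    [0, 0, 0],
    [0, 0, 0],
    [0, 0, 0],
    [0, 0, 0],
    [0, 0, 0],
  ],
  travel=[
    [-0.0005, 0.0005, 0.01],
    [0, 0, 0.0095],
    [0, 0, 0],
    [0, 0, 0],
    [0, 0, 0],
    [0, 0, 0],
    [0, 0, 0],
    [0, 0, 0],
  ],
  gripper=[0.4, 0.4, 0.4, 1, 1, 1, 1, 1],
)

```text
clock: 8.68
ee_pos: [533.0, 0.3, 96.5]
tool_rot: [-0.579, 0.815, -0.0, 0.001]
force: [0.6, 3.2, 5.5]
finger_gap: 0.249
```

arm_command(
  delta_rot=[
    [0, 0, 0],
    [0, 0, 0],
    [0, 0, 0],
    [0, 0, 0],
  ],
  travel=[
    [0, 0, -0.01],
    [0, 0, -0.02],
    [0, 0, -0.02],
    [0, 0, 0],
  ],
  gripper=[1, 1, 1, 1],
)

```text
clock: 9.18
ee_pos: [533.2, -0.3, 147.4]
tool_rot: [-0.579, 0.815, -0.001, 0.001]
force: [-0.1, -0.8, -0.8]
finger_gap: 0.249
```

```bash
python3 look.py w8 "(519.4,-236.3,146)"
```

```text
9.175 [ 5.332e+02 -3.000e-01  1.474e+02] 0.24863793784859423 [-0.1 -0.8 -0.8]
(519.4,-236.3,146) tool delta mm [227.4 -64.6   1.6]
```

View pics/w8.png

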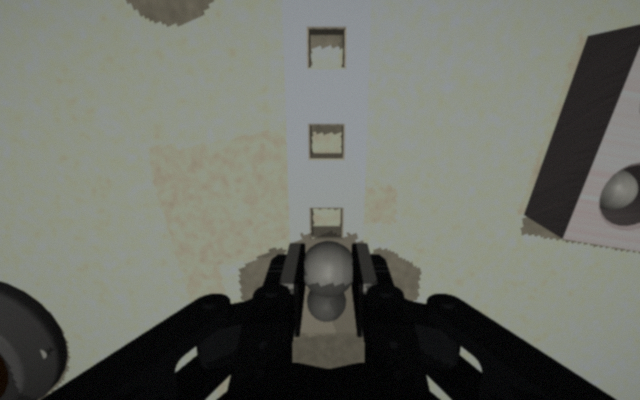

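Held, with the second seat empty at (327,220). Carrying it to well B.

arm_command(
  delta_rot=[
    [0, 0, 0],
    [0, 0, 0],
    [0, 0, 0],
    [0, 0, 0],
    [0, 0, 0],
    [0, 0, 0],
    [0, 0, 0],
    [0, 0, 0],
  ],
  travel=[
    [0.03, -0.009, 0],
    [0.045, -0.013, 0],
    [0.045, -0.013, 0],
    [0.045, -0.013, 0],
    [0.04, -0.011, 0],
    [0.0225, -0.0055, 0.001],
    [0, 0, 0],
    [0, 0, 0],
  ],
  gripper=[1, 1, 1, 1, 1, 1, 1, 1],
)

```text
clock: 10.22
ee_pos: [518.1, -234.6, 144.2]
tool_rot: [-0.579, 0.815, 0.001, -0.0]
force: [0.5, 0.1, -0.6]
finger_gap: 0.249
```

```bash
python3 look.py w9 "(519.4,-236.3,116)"
```

```text
10.225 [ 518.1 -234.6  144.2] 0.2486892491351814 [ 0.5  0.1 -0.6]
(519.4,-236.3,116) tool delta mm [ 1.2 -1.8 28.2]
```

View pics/w9.png

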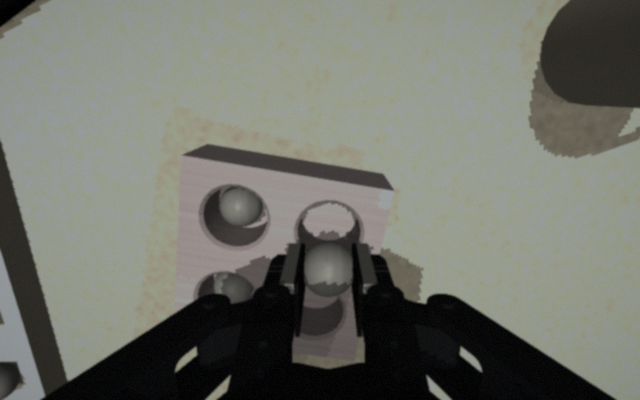

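Well B is at (329,231), in the right place relative to the held ball. Lower and release.

arm_command(
  delta_rot=[
    [0, 0, 0],
    [0, 0, 0],
    [0, 0, 0],
    [0, 0, 0],
    [0, 0, 0],
    [0, 0, 0],
    [0, 0, 0],
  ],
  travel=[
    [0.001, -0.001, 0.014],
    [0, 0, 0.014],
    [0, 0, 0],
    [0, 0, 0],
    [0, 0, 0],
    [0, 0, 0],
    [0, 0, -0.034],
  ],
  gripper=[1, 1, 1, 0.5, 0.5, 0.5, 0.5],
)

```text
clock: 11.15
ee_pos: [517.3, -236.1, 148.6]
tool_rot: [-0.579, 0.815, 0.003, -0.001]
force: [0.8, -0.8, 1.1]
finger_gap: 0.5
```

```bash
python3 look.py w10 "(484.5,16.8,150)"
```

```text
11.15 [ 517.3 -236.1  148.6] 0.5001799833022404 [ 0.8 -0.8  1.1]
(484.5,16.8,150) tool delta mm [-228.   114.2   -0.4]
```

View pics/w10.png

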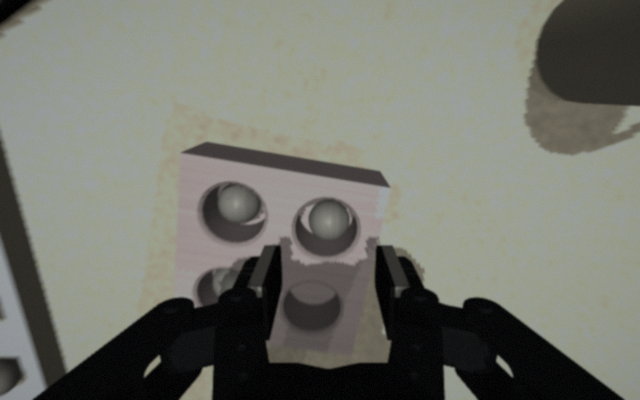

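Ball B is in its well (329,220). Now ball C.

arm_command(
  delta_rot=[
    [0, 0, 0],
    [0, 0, 0],
    [0, 0, 0],
    [0, 0, 0],
    [0, 0, 0],
    [0, 0, 0],
    [0, 0, 0],
    [0, 0, 0],
  ],
  travel=[
    [-0.03, 0.015, 0],
    [-0.045, 0.0225, 0],
    [-0.045, 0.0225, 0],
    [-0.045, 0.0225, 0],
    [-0.04, 0.02, 0],
    [-0.023, 0.0115, 0],
    [0, 0, 0.025],
    [0, 0, 0.009],
  ],
  gripper=[0.4, 0.4, 0.4, 0.4, 0.4, 0.4, 0.4, 0.4],
)

```text
clock: 12.2
ee_pos: [485.8, 16.1, 116.1]
tool_rot: [-0.58, 0.815, 0.0, -0.0]
force: [0.3, 0.1, -0.8]
finger_gap: 0.601
```

```bash
python3 look.py w11 "(484.5,16.8,95.5)"
```

```text
12.2 [485.8  16.1 116.1] 0.600939759251911 [ 0.3  0.1 -0.8]
(484.5,16.8,95.5) tool delta mm [-0.3  1.5 20.6]
```

View pics/w11.png

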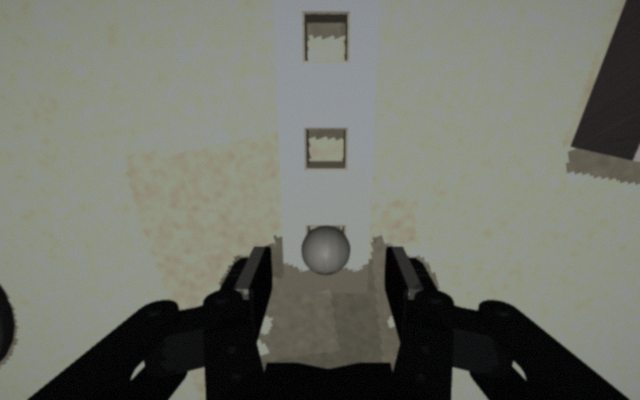

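Ball C (326,250) is centred. Grip and lift.

arm_command(
  delta_rot=[
    [0, 0, 0],
    [0, 0, 0],
    [0, 0, 0],
    [0, 0, 0],
    [0, 0, 0],
    [0, 0, 0],
    [0, 0, 0],
    [0, 0, 0],
  ],
  travel=[
    [-0.0005, 0.001, 0.01],
    [0, 0, 0.0095],
    [0, 0, 0],
    [0, 0, 0],
    [0, 0, 0],
    [0, 0, 0],
    [0, 0, 0],
    [0, 0, 0],
  ],
  gripper=[0.4, 0.4, 0.4, 1, 1, 1, 1, 1],
)

```text
clock: 13.25
ee_pos: [486.2, 16.7, 98.0]
tool_rot: [-0.579, 0.815, -0.0, 0.001]
force: [0.8, 3.6, 4.8]
finger_gap: 0.243
```

arm_command(
  delta_rot=[
    [0, 0, 0],
    [0, 0, 0],
    [0, 0, 0],
    [0, 0, 0],
  ],
  travel=[
    [0, 0, -0.01],
    [0, 0, -0.02],
    [0, 0, -0.02],
    [0, 0, 0],
  ],
  gripper=[1, 1, 1, 1],
)

```text
clock: 13.75
ee_pos: [486.4, 16.0, 148.8]
tool_rot: [-0.579, 0.815, -0.001, 0.001]
force: [-0.3, -0.1, -0.6]
finger_gap: 0.243
```

```bash
python3 look.py w12 "(473.8,-210.7,146)"
```

```text
13.75 [486.4  16.  148.8] 0.24269470105681137 [-0.3 -0.1 -0.6]
(473.8,-210.7,146) tool delta mm [218.2 -62.6   3. ]
```

View pics/w12.png

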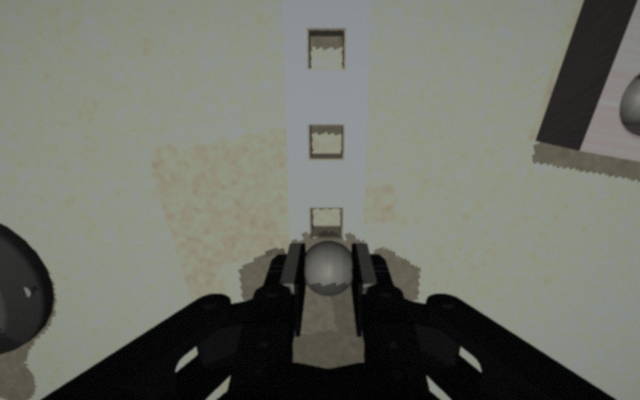

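Held. Carry it to well C.

arm_command(
  delta_rot=[
    [0, 0, 0],
    [0, 0, 0],
    [0, 0, 0],
    [0, 0, 0],
    [0, 0, 0],
    [0, 0, 0],
    [0, 0, 0],
    [0, 0, 0],
  ],
  travel=[
    [0.03, -0.009, 0],
    [0.045, -0.013, 0],
    [0.045, -0.013, 0],
    [0.04, -0.012, 0],
    [0.035, -0.01, 0],
    [0.0235, -0.0065, 0],
    [0, 0, 0],
    [0, 0, 0],
  ],
  gripper=[1, 1, 1, 1, 1, 1, 1, 1],
)

```text
clock: 14.8
ee_pos: [473.0, -209.9, 146.3]
tool_rot: [-0.579, 0.815, 0.001, -0.0]
force: [0.3, -0.0, -1.3]
finger_gap: 0.248
```

```bash
python3 look.py w13 "(473.8,-210.7,116)"
```

```text
14.8 [ 473.  -209.9  146.3] 0.24792675648887055 [ 0.3 -0.  -1.3]
(473.8,-210.7,116) tool delta mm [ 0.5 -1.  30.3]
```

View pics/w13.png

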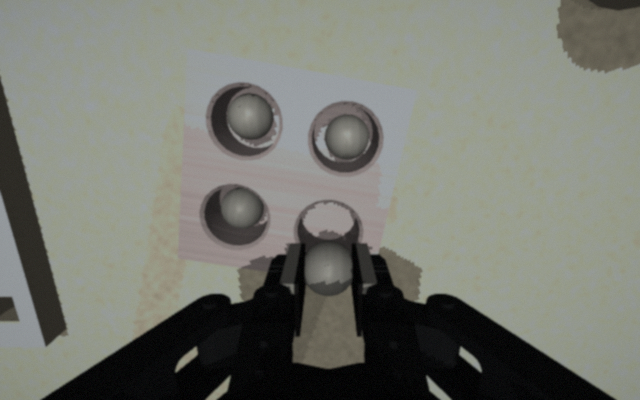

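Well C is at (329,230). Three balls are seated and this is the last. Lower and release, then rise clear.

arm_command(
  delta_rot=[
    [0, 0, 0],
    [0, 0, 0],
    [0, 0, 0],
    [0, 0, 0],
    [0, 0, 0],
    [0, 0, 0],
    [0, 0, 0],
    [0, 0, 0],
  ],
  travel=[
    [0.0005, -0.001, 0.015],
    [0, 0, 0.015],
    [0, 0, 0],
    [0, 0, 0],
    [0, 0, 0],
    [0, 0, 0],
    [0, 0, -0.034],
    [0, 0, -0.05],
  ],
  gripper=[1, 1, 1, 0.5, 0.5, 0.5, 0.5, 0.5],
)

```text
clock: 15.85
ee_pos: [473.5, -211.0, 201.0]
tool_rot: [-0.579, 0.815, 0.002, -0.001]
force: [1.5, -0.7, 0.6]
finger_gap: 0.497
```

```bash
python3 look.py w14 "(517,272,300)"
```

```text
15.85 [ 473.5 -211.   201. ] 0.4974282840693902 [ 1.5 -0.7  0.6]
(517,272,300) tool delta mm [-470.5  118.2  -98.2]
```

View pics/w14.png

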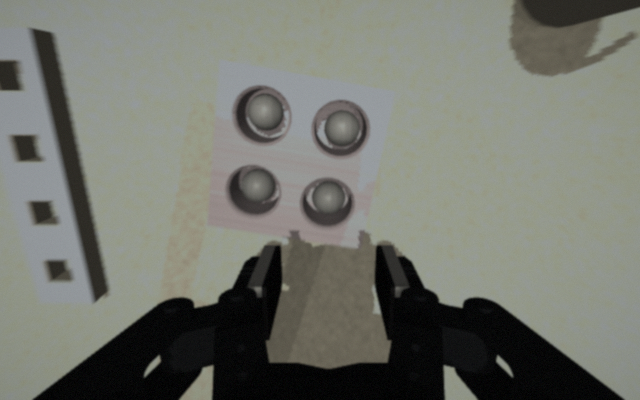

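All four wells now hold one ball each, at (265,111), (342,129), (256,184) and (328,197). Step 1 is done visually. Next I'll go to a tilted view of the dispenser from its +x side.

arm_command(
  delta_rot=[
    [0, 0, 0],
    [0, 0, 0],
    [0, 0, 0],
    [0, 0, 0],
    [0, 0, 0],
    [0, 0, 0],
    [0, 0, 0],
    [0, 0, 0],
  ],
  travel=[
    [0, 0, -0.05],
    [-0.02, 0, -0.05],
    [-0.045, -0.001, -0.048],
    [-0.05, -0.001, -0.048],
    [-0.055, -0.001, 0],
    [-0.055, -0.001, 0],
    [-0.055, -0.001, 0],
    [-0.055, -0.001, 0],
  ],
  gripper=[0.3, 0.3, 0.3, 0.3, 0.3, 0.3, 0.3, 0.3],
)

```text
clock: 16.9
ee_pos: [588.3, 97.9, 390.7]
tool_rot: [-0.579, 0.815, -0.0, 0.0]
force: [0.7, -1.2, -0.3]
finger_gap: 0.702
```

arm_command(
  delta_rot=[
    [0, 0, 0],
    [0, 0, 0],
    [0, 0, 0],
    [-10, 0, 0],
    [-10, 0, 0],
    [-10, 0, 0],
    [0, 0, 0],
    [0, 0, 0],
  ],
  travel=[
    [-0.055, -0.001, 0],
    [-0.05, -0.001, 0],
    [-0.03, -0.001, 0],
    [0, 0, 0],
    [0, 0, 0],
    [0, 0, 0],
    [0, 0, 0],
    [0, 0, 0],
  ],
  gripper=[0.3, 0.3, 0.3, 0.3, 0.3, 0.3, 0.3, 0.3],
)

```text
clock: 17.9
ee_pos: [635.2, 222.7, 390.4]
tool_rot: [-0.56, 0.788, 0.21, -0.149]
force: [-0.2, 0.8, 0.5]
finger_gap: 0.7
```

```bash
python3 look.py w15; cp w.json w15.json; python3 -c "
from h import *
print(proj('wrist',(517,272,273)),proj('wrist',(517,272,171)),monitor.get_state()['qpos'])"
```

```text
17.9 [635.2 222.7 390.4] 0.7003178252560802 [-0.2  0.8  0.5]
[318.22767474 264.75388386] [320.43604383 173.83144163] [0.13248748 0.57981126 0.96300043 0.2563607  2.05643181 2.10495615]
```

View pics/w15.png

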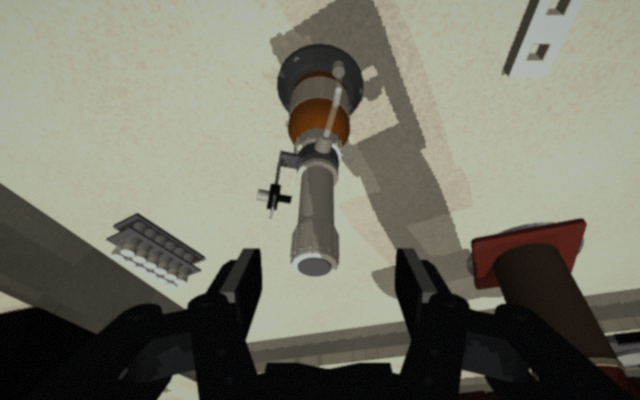

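The wrist view is upside down. The dispenser's head top is at (315,265), the collar near (319,170), and the pointer block at (274,197) with its blade reaching to about (290,199). The scale strip's free end is at about (271,217).

```bash
python3 - <<'E'
from h import *
im=cv2.imread("pics/w15.png")
crop(im,250,125,350,285,5,"pics/w15a.png"); print(cv2.imread("pics/w15a.png").shape)
E
python3 - <<'E'
import cv2
im=cv2.imread("pics/w15a.png");cv2.imwrite("pics/w15b.png",cv2.resize(im[0:500],None,fx=1.2,fy=1.2))
E
```

```text
(800, 500, 3)
```

View pics/w15b.png

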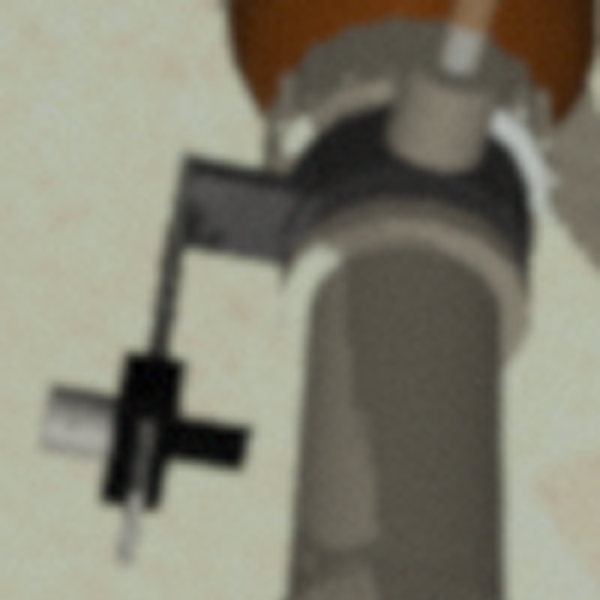

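```bash
python3 - <<'E'
from h import *
import json
i=json.load(open("w15.json"))
px=lambda u,v:(250+(u-2.5)/6,125+(v-2.5)/6)
tip=px(246,447);st=px(125,560);scr=px(48,425)
# head top circle centre
print("head w15",onz("wrist",315,265,273,i))
c=np.array([517,272.5]); 
print("strip top @227",onz("wrist",*st,227,i), onz("wrist",*st,227,i)[:2]-c)
for z in (195,200,205,210,215):
    p=onz("wrist",*tip,z,i);d=p[:2]-c;q=onz("wrist",*scr,z,i)[:2]-c;print(z,p.round(1),np.hypot(*d).round(1),np.degrees(np.arctan2(d[1],d[0])).round(1),"screw",np.hypot(*q).round(1),np.degrees(np.arctan2(q[1],q[0])).round(1))
E
```

```text
head w15 [519.25731648 273.56669009 273.        ]
strip top @227 [532.61506377 310.41793681 227.        ] [15.61506377 37.91793681]
195 [517.7 300.9 195. ] 28.4 88.5 screw 57.4 74.5
200 [522.6 298.3 200. ] 26.4 77.9 screw 55.8 69.2
205 [527.4 295.8 205. ] 25.5 66.0 screw 54.7 63.6
210 [532.2 293.3 210. ] 25.8 53.8 screw 54.2 57.8
215 [537.1 290.7 215. ] 27.1 42.3 screw 54.2 52.0
```

arm_command(
  delta_rot=[
    [0, 0, 0],
    [0, 0, 0],
    [0, 0, 0],
    [-10, 0, 0],
    [-10, 0, 0],
    [0, 0, 0],
    [0, 0, 0],
  ],
  travel=[
    [0, -0.02, 0.014],
    [0, -0.025, 0.018],
    [0, -0.0195, 0.014],
    [0, 0, 0],
    [0, 0, 0],
    [0, 0, 0],
    [0, 0, 0],
  ],
  gripper=[0.3, 0.3, 0.3, 0.3, 0.3, 0.3, 0.3],
)

```text
clock: 18.82
ee_pos: [666.3, 212.0, 318.1]
tool_rot: [-0.525, 0.739, 0.343, -0.244]
force: [0.2, -0.5, 0.8]
finger_gap: 0.7
```

```bash
python3 look.py w16; cp w.json w16.json; python3 -c "
from h import *
print(proj('wrist',(517,272,273)),proj('wrist',(517,272,171)),monitor.get_state()['qpos'])
im=cv2.imread('pics/w16.png');crop(im,240,110,360,230,5,'pics/w16a.png')"
```

```text
18.825 [666.3 212.  318.1] 0.6996445771549525 [ 0.2 -0.5  0.8]
[317.89463989 293.44866416] [319.47421386 171.29944801] [0.07904733 0.88790584 0.73754218 0.42265614 2.29405144 2.13595001]
```

View pics/w16.png

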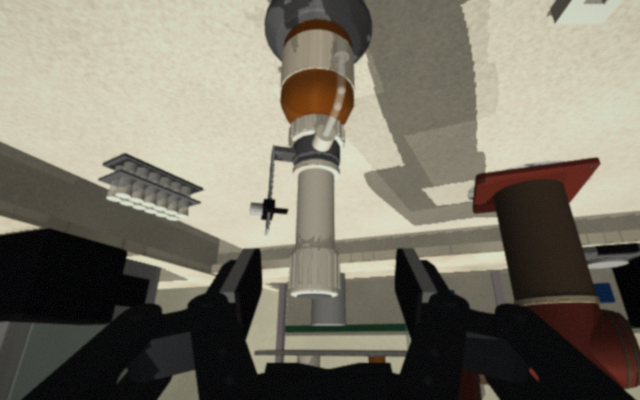

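View pics/w16a.png

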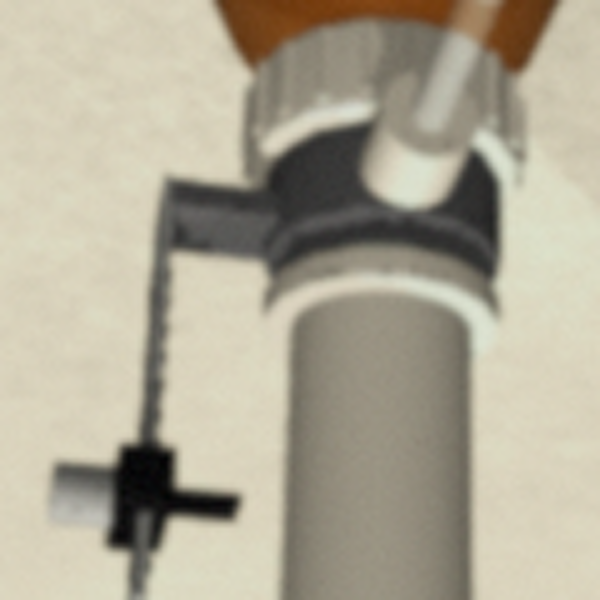

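```bash
python3 - <<'E'
from h import *
a=cv2.imread("pics/w15.png");b=cv2.imread("pics/w16.png")
a=cv2.resize(a[175:225,255:300],None,fx=8,fy=8,interpolation=cv2.INTER_CUBIC)
b=cv2.resize(b[190:240,245:290],None,fx=8,fy=8,interpolation=cv2.INTER_CUBIC)
cv2.imwrite("pics/p12.png",np.hstack([a,b]))
E
```

```text
(no output)
```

View pics/p12.png

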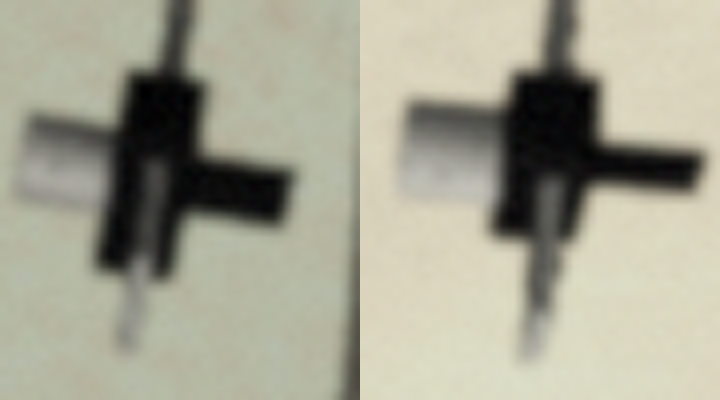

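```bash
python3 - <<'E'
from h import *
import json
A=json.load(open("w15.json"));B=json.load(open("w16.json"))
a=lambda u,v:ray("wrist",255+(u-3.5)/8,175+(v-3.5)/8,A)
b=lambda u,v:ray("wrist",245+(u-3.5)/8,190+(v-3.5)/8,B)
for n,p,q in [("tip",(287,197),(340,171)),("strip",(127,350),(170,358)),("screw",(25,155),(45,148))]:
    P,r=tri([a(*p),b(*q)]);print(n,P.round(1),np.round(r,2))
# collar in view 2 : crop offset (240,110) scale5; front-most top rim, and left/right rim extremes
c=lambda u,v:(240+(u-2)/5,110+(v-2)/5)
print("collar rim L/R mid @174", [onz("wrist",*c(u,v),174,B).round(1).tolist() for u,v in [(266,300),(497,335)]])
print("headtop B",onz("wrist",317,293,273,B))
i=B
for p in [(518,272.5,174),(518,272.5,168),(518,272.5,162)]:
    pts=[proj("wrist",(p[0]+20.5*np.cos(t),p[1]+20.5*np.sin(t),p[2]),i) for t in np.linspace(0,2*np.pi,60)]
    pts=(np.array(pts)-[240,110])*5+2
    print(p,"L",pts[pts[:,0].argmin()].round(),"R",pts[pts[:,0].argmax()].round(),"top/bot",pts[:,1].min().round(),pts[:,1].max().round())
E
```

```text
tip [530.2 294.3 208.1] [0.17 0.17]
strip [531.3 311.2 226.2] [0.02 0.02]
screw [546.  318.4 208.4] [0.04 0.04]
collar rim L/R mid @174 [[534.8, 288.5, 174.0], [510.0, 256.4, 174.0]]
headtop B [529.264486   267.84907682 273.        ]
(518, 272.5, 174) L [272. 325.] R [513. 330.] top/bot 271.0 380.0
(518, 272.5, 168) L [274. 294.] R [512. 299.] top/bot 238.0 350.0
(518, 272.5, 162) L [275. 263.] R [512. 268.] top/bot 206.0 321.0
```

Triangulated, the pointer tip is at z ≈ 208.1 (rays meet within 0.2 mm). The strip top comes out at 226.2 against a known 227. The predicted collar edge rows (271 and 238) roughly match the observed ones (≈270 and 243). So the pointer is at about 208.5 and the lift is about 37.5 mm. Now untilt, rise and turn the jaws.

arm_command(
  delta_rot=[
    [10, 0, 0],
    [10, 0, 0],
    [10, 0, 0],
    [10, 0, 0],
    [10, 0, 0],
    [0, 0, 0],
    [0, 0, 0],
    [0, 0, 0],
  ],
  travel=[
    [0, 0, 0],
    [0, 0, 0],
    [0, 0, 0],
    [0, 0, 0],
    [0, 0, 0],
    [0, 0, -0.04],
    [0, 0, -0.04],
    [0, 0, 0],
  ],
  gripper=[0.15, 0.15, 0.15, 0.15, 0.15, 0.15, 0.15, 0.15],
)

```text
clock: 19.88
ee_pos: [666.5, 212.6, 407.6]
tool_rot: [-0.58, 0.815, -0.004, 0.007]
force: [-0.1, -0.7, -0.2]
finger_gap: 0.849
```

arm_command(
  delta_rot=[
    [0, 0, -10],
    [0, 0, -10],
    [0, 0, -10],
    [0, 0, -10],
    [0, 0, -10],
    [0, 0, -10],
    [0, 0, -10],
    [0, 0, -9.5],
  ],
  travel=[
    [0, 0, 0],
    [0, 0, 0],
    [0, 0, 0],
    [0, 0, 0],
    [0, 0, 0],
    [0, 0, 0],
    [0, 0, 0],
    [0, 0, 0],
  ],
  gripper=[0.15, 0.15, 0.15, 0.15, 0.15, 0.15, 0.15, 0.15],
)

```text
clock: 20.88
ee_pos: [665.5, 212.0, 399.8]
tool_rot: [0.967, -0.253, 0.002, -0.0]
force: [0.0, -0.1, 0.9]
finger_gap: 0.852
```

arm_command(
  delta_rot=[
    [0, 0, 0],
  ],
  travel=[
    [0, 0, 0],
  ],
  gripper=[0],
)

```text
clock: 21.0
ee_pos: [665.6, 212.0, 399.6]
tool_rot: [0.967, -0.257, 0.001, -0.0]
force: [0.2, 0.1, -0.9]
finger_gap: 0.997
```

```bash
python3 look.py w17 "(518.5,273.5,400)"
```

```text
21.0 [665.6 212.  399.6] 0.9967768098831827 [ 0.2  0.1 -0.9]
(518.5,273.5,400) tool delta mm [-158.2   19.6   -0.8]
```

View pics/w17.png

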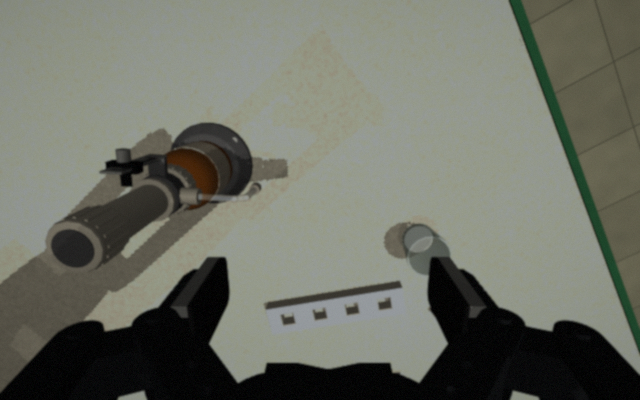

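```bash
python3 - <<'E'
from h import *
import json
print(onz("wrist",77,246,273,json.load(open("w.json"))))
E
```

```text
[520.96885784 274.89926949 273.        ]
```

arm_command(
  delta_rot=[
    [0, 0, 0],
    [0, 0, 0],
    [0, 0, 0],
    [0, 0, 0],
    [0, 0, 0],
  ],
  travel=[
    [-0.04, 0.005, 0],
    [-0.05, 0.006, 0],
    [-0.045, 0.006, 0],
    [-0.023, 0.003, 0],
    [0, 0, 0],
  ],
  gripper=[0, 0, 0, 0, 0],
)

```text
clock: 21.68
ee_pos: [517.6, 273.5, 399.3]
tool_rot: [0.967, -0.256, 0.001, -0.001]
force: [0.4, 0.1, 1.0]
finger_gap: 1.003
```

```bash
python3 look.py w18 "(518.5,273.5,400)"
```

```text
21.675 [517.6 273.5 399.3] 1.002878937516866 [0.4 0.1 1. ]
(518.5,273.5,400) tool delta mm [ 0.8 -0.4 -0.7]
```

View pics/w18.png

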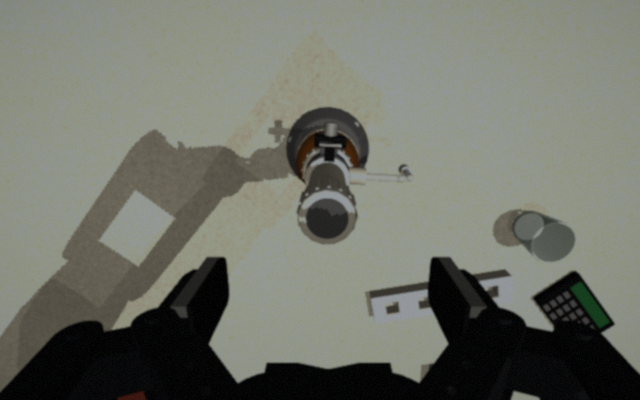

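Head is at (327,217), centred between the jaws. Checking the fore-aft offset.

```bash
python3 - <<'E'
from h import *
import json
print(onz("wrist",327,217,273,json.load(open("w.json"))))
E
```

```text
[518.20296114 275.86993109 273.        ]
```

arm_command(
  delta_rot=[
    [0, 0, 0],
    [0, 0, 0],
    [0, 0, 0],
    [0, 0, 0],
  ],
  travel=[
    [0, -0.002, 0.02],
    [0, 0, 0.035],
    [0, 0, 0.033],
    [0, 0, 0],
  ],
  gripper=[0, 0, 0, 0],
)

```text
clock: 22.22
ee_pos: [518.8, 273.2, 305.0]
tool_rot: [0.966, -0.257, -0.003, 0.003]
force: [0.0, -0.3, -0.4]
finger_gap: 1.001
```

```bash
python3 look.py w19 "(518.2,275,311)"
```

```text
22.225 [518.8 273.2 305. ] 1.000968003235714 [ 0.  -0.3 -0.4]
(518.2,275,311) tool delta mm [-1.5 -1.2 -6. ]
```

View pics/w19.png

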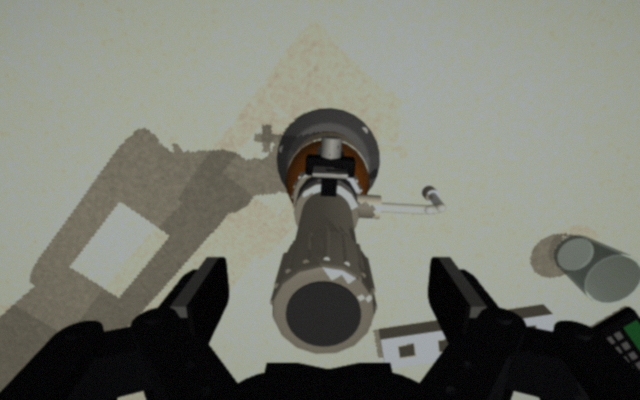

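Head is centred at (324,307). I'll let it settle and re-read.

arm_command(
  delta_rot=[
    [0, 0, 0],
    [0, 0, 0],
    [0, 0, 0],
  ],
  travel=[
    [-0.001, -0.001, 0],
    [0, 0, 0],
    [0, 0, 0],
  ],
  gripper=[0, 0, 0],
)

```text
clock: 22.65
ee_pos: [520.0, 276.0, 311.3]
tool_rot: [0.967, -0.256, 0.001, -0.001]
force: [0.7, 0.1, 0.0]
finger_gap: 1.002
```

arm_command(
  delta_rot=[
    [0, 0, 0],
    [0, 0, 0],
    [0, 0, 0],
    [0, 0, 0],
    [0, 0, 0],
    [0, 0, 0],
    [0, 0, 0],
  ],
  travel=[
    [0, 0, 0],
    [0, 0, 0],
    [0, 0, 0],
    [0, 0, 0],
    [0, 0, 0],
    [0, 0, 0],
    [0, 0, 0],
  ],
  gripper=[1, 1, 1, 1, 1, 1, 1],
)

```text
clock: 23.52
ee_pos: [518.7, 276.4, 310.7]
tool_rot: [0.967, -0.256, -0.001, -0.0]
force: [-5.5, 0.5, 4.0]
finger_gap: 0.413
```

```bash
python3 look.py w20;python3 - <<'E'
from h import *
s=cams.get_image("side")[:,:,::-1];cv2.imwrite("pics/side20.png",s);crop(s,230,190,350,330,4,"pics/s20.png")
print(monitor.get_state()["ee_pos"])
E
```

```text
23.525 [518.7 276.4 310.7] 0.41311549126067043 [-5.5  0.5  4. ]
[518.67037465 276.41419178 310.69210831]
```

View pics/w20.png

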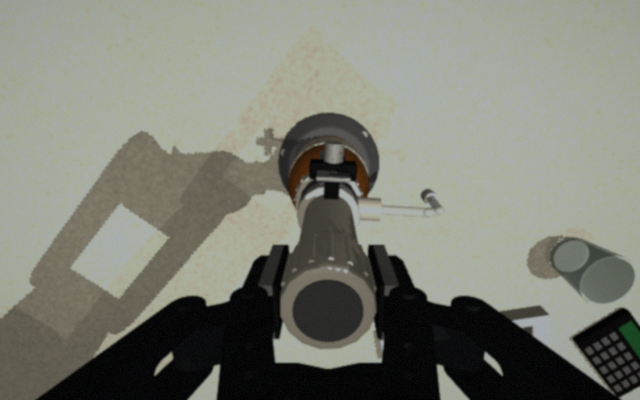

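View pics/s20.png

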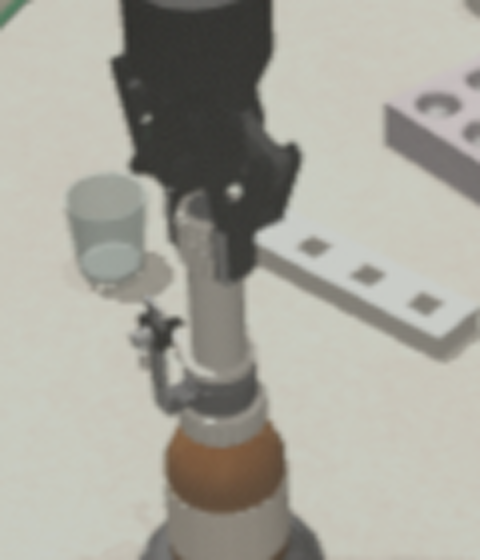

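The head is gripped (gap 0.413). I'll draw up about 37.5 mm in gentle steps.

arm_command(
  delta_rot=[
    [0, 0, 0],
    [0, 0, 0],
    [0, 0, 0],
    [0, 0, 0],
    [0, 0, 0],
    [0, 0, 0],
    [0, 0, 0],
    [0, 0, 0],
  ],
  travel=[
    [0, 0, -0.004],
    [0, 0, -0.007],
    [0, 0, -0.008],
    [0, 0, -0.008],
    [0, 0, -0.007],
    [0, 0, -0.0035],
    [0, 0, 0],
    [0, 0, 0],
  ],
  gripper=[1, 1, 1, 1, 1, 1, 1, 1],
)

```text
clock: 24.62
ee_pos: [518.7, 276.3, 345.8]
tool_rot: [0.967, -0.256, -0.002, 0.0]
force: [-2.8, 5.6, -9.3]
finger_gap: 0.419
```

```bash
python3 look.py w21; cp w.json w21.json;python3 - <<'E'
from h import *
s=np.mean([cams.get_image("side")[:,:,::-1].astype(float) for _ in range(4)],0).astype(np.uint8);cv2.imwrite("pics/side21.png",s);crop(s,250,230,310,310,8,"pics/s21.png")
o=cv2.imread("pics/side20.png");crop(o,250,230,310,310,8,"pics/s20b.png")
cv2.imwrite("pics/s2021.png",np.hstack([cv2.imread("pics/s20b.png"),cv2.imread("pics/s21.png")])[:600,:800] if 0 else cv2.resize(np.hstack([cv2.imread("pics/s20b.png"),cv2.imread("pics/s21.png")]),(800,533)))
st=monitor.get_state();print(st["ee_pos"],st["force"])
w=cv2.imread("pics/w21.png");crop(w,270,100,400,260,3.7,"pics/w21a.png")
E
```

```text
24.625 [518.7 276.3 345.8] 0.41945348426159057 [-2.8  5.6 -9.3]
[518.71529203 276.34573489 345.78760634] [-2.17352399  5.08174264 -9.5036031 ]
```

View pics/s2021.png

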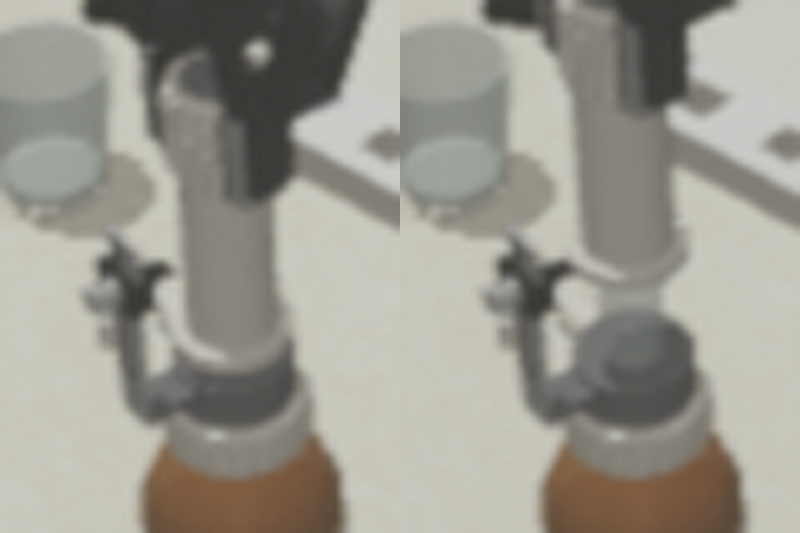

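View pics/w21a.png

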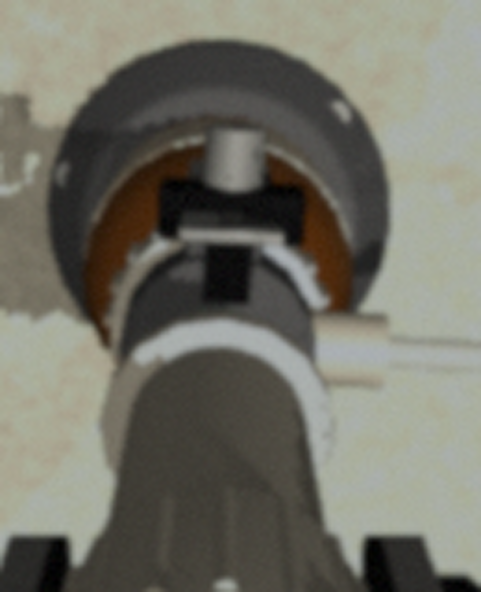

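```bash
python3 - <<'E'
from h import *
a=cv2.cvtColor(cv2.imread("pics/side20.png"),cv2.COLOR_BGR2GRAY);b=cv2.cvtColor(cv2.imread("pics/side21.png"),cv2.COLOR_BGR2GRAY)
c=(518.5,274.5)
for h in (0,35,37.5): print(h,proj("side",(*c,171+h)).round(2), "front bottom",proj("side",(c[0]+6,c[1]+19.6,168+h)).round(2),"front top",proj("side",(c[0]+6,c[1]+19.6,174+h)).round(2))
print("tip",proj("side",(530,294.5,208.5)).round(2))
for x in (283,285,287):
    print(x,"a",a[276:300,x].tolist());print(x,"b",b[262:288,x].tolist())
E
```

```text
0 [284.26 278.38] front bottom [278.15 284.42] front top [278.01 282.31]
35 [283.57 265.95] front bottom [277.35 271.95] front top [277.21 269.77]
37.5 [283.53 265.04] front bottom [277.29 271.04] front top [277.16 268.86]
tip [274.79 269.49]
283 a [134, 134, 133, 134, 135, 135, 148, 169, 155, 129, 98, 88, 88, 83, 82, 82, 83, 94, 133, 166, 141, 133, 132, 132]
283 b [133, 133, 133, 133, 133, 133, 133, 135, 147, 161, 140, 142, 153, 150, 135, 121, 119, 116, 107, 105, 105, 106, 103, 92, 86, 86]
285 a [134, 134, 134, 133, 134, 135, 137, 142, 141, 126, 96, 86, 87, 83, 82, 82, 83, 91, 118, 140, 138, 133, 130, 131]
285 b [132, 132, 132, 132, 132, 132, 132, 135, 140, 142, 136, 143, 154, 151, 134, 120, 117, 112, 106, 105, 106, 106, 104, 94, 87, 86]
287 a [132, 131, 131, 131, 131, 133, 139, 141, 133, 119, 92, 87, 87, 82, 81, 81, 83, 94, 124, 143, 134, 131, 131, 129]
287 b [128, 128, 128, 128, 129, 129, 130, 135, 140, 136, 135, 146, 152, 150, 135, 118, 113, 104, 103, 103, 104, 102, 97, 88, 85, 85]
```

```bash
python3 - <<'E'
from h import *
import json
A,B,C=[json.load(open(f"w{k}.json")) for k in (15,16,21)]
a=ray("wrist",255+(287-3.5)/8,175+(197-3.5)/8,A);b=ray("wrist",245+(340-3.5)/8,190+(171-3.5)/8,B)
c=ray("wrist",270+(226-1.35)/3.7,100+(301-1.35)/3.7,C)
for L in ([a,b],[a,c],[b,c],[a,b,c]):
    p,r=tri(L);print(p.round(1),np.round(r,1))
# screw end top-left... strip-top centre in C
c2=ray("wrist",270+(231-1.35)/3.7,100+(236-1.35)/3.7,C)
a2=ray("wrist",255+(127-3.5)/8,175+(350-3.5)/8,A);b2=ray("wrist",245+(170-3.5)/8,190+(358-3.5)/8,B)
for L in ([a2,b2],[a2,c2],[b2,c2],[a2,b2,c2]):
    p,r=tri(L);print("strip",p.round(1),np.round(r,1))
E
```

```text
[530.2 294.3 208.1] [0.2 0.2]
[530.2 294.5 207.9] [0. 0.]
[530.1 294.4 208. ] [0.2 0.2]
[530.1 294.4 208. ] [0.1 0.3 0.2]
strip [531.3 311.2 226.2] [0. 0.]
strip [538.2 307.7 232.2] [0.7 0.7]
strip [538.2 307.4 228.5] [0.2 0.2]
strip [537.6 307.7 229.7] [1.8 1.3 0.9]
```

Three views agree on a tip height of 208.0. The TCP has risen 35.1 mm and the side view shows 12.2 px against 12.4 px expected, so there is no slip and the collar is at about 206. I'll raise it 2.2 mm more.

arm_command(
  delta_rot=[
    [0, 0, 0],
    [0, 0, 0],
    [0, 0, 0],
    [0, 0, 0],
  ],
  travel=[
    [0, 0, -0.0012],
    [0, 0, -0.001],
    [0, 0, 0],
    [0, 0, 0],
  ],
  gripper=[1, 1, 1, 1],
)

```text
clock: 25.38
ee_pos: [518.7, 276.3, 348.0]
tool_rot: [0.967, -0.256, -0.002, 0.0]
force: [-2.0, 5.2, -8.7]
finger_gap: 0.416
```

```bash
python3 look.py w22; cp w.json w22.json;python3 - <<'E'
from h import *
s=np.mean([cams.get_image("side")[:,:,::-1].astype(float) for _ in range(4)],0).astype(np.uint8);cv2.imwrite("pics/side22.png",s);crop(s,260,250,305,285,16,"pics/s22.png")
t=np.mean([cams.get_image("top")[:,:,::-1].astype(float) for _ in range(2)],0).astype(np.uint8);crop(t,270,140,400,260,6,"pics/t22.png")
print([monitor.get_state()["ee_pos"].round(2).tolist()],monitor.get_state()["dq"].round(4))
E
```

```text
25.375 [518.7 276.3 348. ] 0.41644227472437495 [-2.   5.2 -8.7]
[[518.73, 276.32, 347.96]] [-0.0012  0.     -0.0014 -0.0026  0.0021 -0.0008]
```

View pics/s22.png

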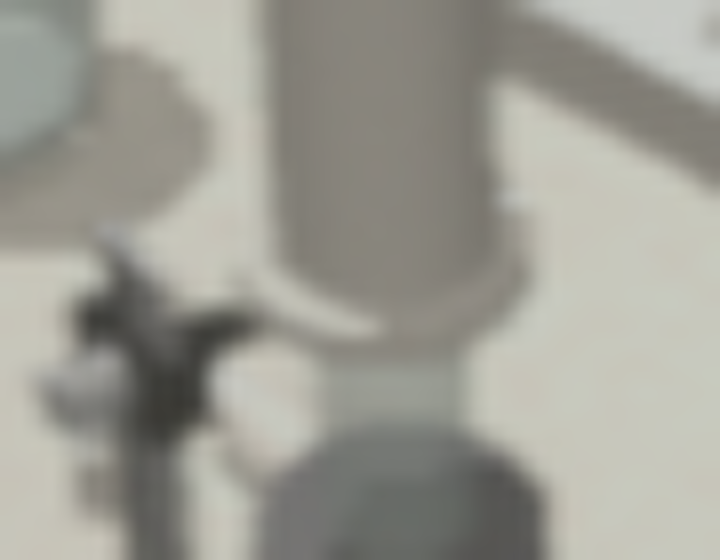

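View pics/t22.png

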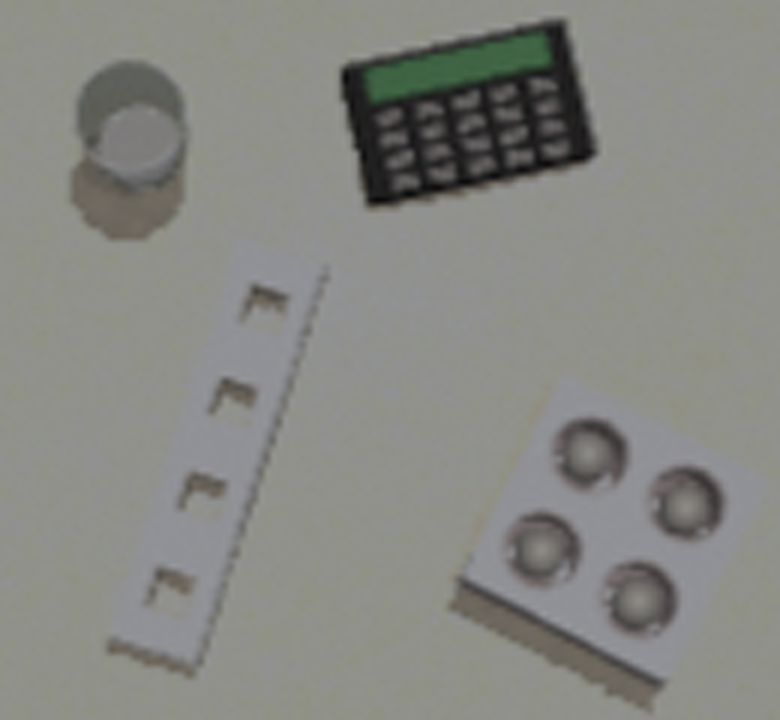

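Top view: all four wells hold balls, and the calculator and beaker have not moved. I'll cross-check the collar against the tip in the side view with the geometry.

```bash
python3 - <<'E'
from h import *
b=cv2.cvtColor(cv2.imread("pics/side22.png"),cv2.COLOR_BGR2GRAY)
z=lambda p:((np.array(proj("side",p))-[260,250])*16+7.5).round(0)
c=np.array([517.2,275])
for a in (21,40,60,85,111,150,180,201):
    e=[c[0]+20.5*np.cos(np.radians(a)),c[1]+20.5*np.sin(np.radians(a))]
    print(a,z((*e,205)),z((*e,211)))
d=c+23*np.array([.5,.866]);print("tip",z((*d,208)),z((*d,209)),z((*d,205)))
print(z((*c,208)))
E
```

```text
21 [240. 274.] [238. 240.]
40 [245. 306.] [243. 271.]
60 [268. 336.] [266. 301.]
85 [318. 362.] [316. 327.]
111 [385. 372.] [383. 337.]
150 [484. 348.] [482. 313.]
180 [533. 306.] [531. 272.]
201 [544. 271.] [543. 236.]
tip [252. 326.] [252. 321.] [253. 344.]
[391. 255.]
```

```bash
python3 - <<'E'
from h import *
G=lambda f:cv2.cvtColor(cv2.imread(f),cv2.COLOR_BGR2GRAY)
a0=G("pics/side0.png");a=G("pics/side20.png");b=G("pics/side21.png");c=G("pics/side22.png")
# track rim: template of rim+tube bottom from lift-0
for x0,x1 in ((276,284),(278,286),(279,283)):
  for nm,im,src in (("21",b,a),("22",c,a),("22vs21",c,b)):
    y0,y1=(274,286) if src is a else (262,273)
    t=cv2.resize(src[y0:y1,x0:x1],None,fx=8,fy=8,interpolation=cv2.INTER_CUBIC)
    roi=cv2.resize(im[y0-20:y1+3,x0-4:x1+4],None,fx=8,fy=8,interpolation=cv2.INTER_CUBIC)
    r=cv2.matchTemplate(roi,t,cv2.TM_CCOEFF_NORMED);_,v,_,l=cv2.minMaxLoc(r)
    print(x0,nm,"dy px",l[1]/8-20,"dx",l[0]/8-4,round(v,3))
cc=np.array([517.2,275])
f=lambda h:proj("side",(cc[0]-7.3,cc[1]+19.1,174+h))[1]
print([f(h)-f(0) for h in (34,35,36,37,38,39)])
st=np.hstack([cv2.resize(i[255:295,262:302],None,fx=10,fy=10,interpolation=cv2.INTER_CUBIC) for i in (a0,c)])
cv2.imwrite("pics/cmp.png",st)
z=lambda p:((np.array(proj("side",p))-[262,255])*10+4.5).round(0)
for h in (171,208):
  for ang in (60,111,201,21):
    e=(cc[0]+20.5*np.cos(np.radians(ang)),cc[1]+20.5*np.sin(np.radians(ang)));print(h,ang,z((*e,h-3)),z((*e,h+3)))
d=cc+23*np.array([.5,.866]);print("tip",z((*d,208)))
E
```

```text
276 21 dy px -13.5 dx -1.5 0.775
276 22 dy px -14.0 dx -1.5 0.84
276 22vs21 dy px -0.75 dx 0.0 0.976
278 21 dy px -12.75 dx -0.75 0.729
278 22 dy px -13.625 dx -1.0 0.763
278 22vs21 dy px -0.875 dx 0.0 0.991
279 21 dy px -12.125 dx 0.75 0.847
279 22 dy px -13.0 dx 0.625 0.871
279 22vs21 dy px -1.0 dx -0.375 0.993
[np.float64(-12.202857400520998), np.float64(-12.567890980488357), np.float64(-12.93328076680018), np.float64(-13.299027281099939), np.float64(-13.665131046050021), np.float64(-14.031592585334465)]
171 60 [156. 292.] [155. 271.]
171 111 [228. 314.] [227. 293.]
171 201 [326. 251.] [325. 230.]
171 21 [139. 253.] [137. 232.]
208 60 [148. 160.] [146. 138.]
208 111 [220. 182.] [219. 160.]
208 201 [320. 119.] [319.  98.]
208 21 [130. 121.] [129. 100.]
tip [137. 154.]
```

View pics/cmp.png

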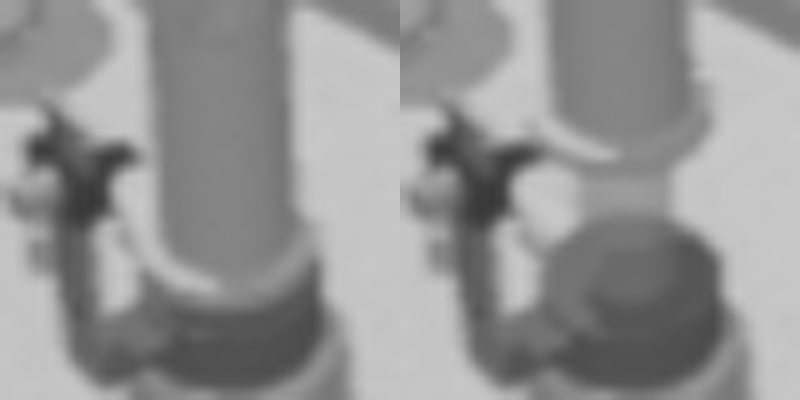

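The side view confirms a lift of about 37.3 mm (collar ≈ 208.3). Relative to the collar's starting height, the side view puts the tip at about 206.5. The wrist views put it at 207.7–208. I'll lower 0.6 mm to sit between the two.

arm_command(
  delta_rot=[
    [0, 0, 0],
    [0, 0, 0],
    [0, 0, 0],
    [0, 0, 0],
  ],
  travel=[
    [0, 0, 0.0007],
    [0, 0, 0],
    [0, 0, 0],
    [0, 0, 0],
  ],
  gripper=[1, 1, 1, 1],
)

```text
clock: 26.22
ee_pos: [518.7, 276.3, 347.2]
tool_rot: [0.967, -0.256, -0.002, 0.0]
force: [-1.5, 4.3, -9.2]
finger_gap: 0.423
```

```bash
python3 look.py w23; python3 - <<'E'
from h import *
import json
# relative tip/collar check in w16 (collar at 171): column profile at near rim
im=cv2.cvtColor(cv2.imread("pics/w16.png"),cv2.COLOR_BGR2GRAY);B=json.load(open("w16.json"))
for u in (314,317,320): print(u,im[154:172,u].tolist())
for cc in ((518.5,274.5),(517.2,275)):
  n=np.array([.944,-.33])*20.5
  print([proj("wrist",(cc[0]+n[0],cc[1]+n[1],z),B).round(2) for z in (168,174)])
s=monitor.get_state();print(s["ee_pos"].round(2),s["finger_gap"],s["force"].round(1),s["dq"].round(4))
E
```

```text
26.225 [518.7 276.3 347.2] 0.42338170831784894 [-1.5  4.3 -9.2]
314 [57, 48, 50, 58, 84, 118, 139, 144, 147, 154, 177, 203, 210, 198, 172, 152, 149, 148]
317 [59, 52, 49, 58, 82, 116, 136, 144, 143, 141, 159, 193, 208, 200, 173, 151, 146, 145]
320 [62, 50, 49, 56, 77, 110, 135, 143, 146, 150, 169, 196, 213, 206, 181, 154, 148, 143]
[array([315.08, 157.36]), array([314.97, 163.93])]
[array([315.09, 158.22]), array([314.97, 164.77])]
[518.74 276.34 347.2 ] 0.41463403063586496 [-1.7  5.  -9. ] [-0.0004  0.0001  0.0009 -0.0002 -0.0001 -0.0014]
```

In the wrist view the starting collar edges fall at rows 158.4 and 164.2, against 157.4–158.2 and 163.9–164.8 predicted. So the wrist measurement carries under 0.5 mm of bias. Tip ≈ 207.8, collar now ≈ 207.5, at rest and gripped. Handing in.

```bash
python3 -c "
from plant import sign_off
print(sign_off())"
```

```text
the job is handed in; nothing more can be done
None
```

I moved the three balls from the strip into the empty wells. Then I gripped the dispenser head, drew the sleeve up about 36.5 mm, and handed the job in at about 26 s while still holding it.

- **Balls:** The last top view shows one ball in each of the four wells. Each ball was let go about 25 mm above its resting place, with its underside already inside the well mouth.
- **Collar and pointer:** By tool travel, the collar is at about 207.5 mm. Three wrist views agree on the pointer tip at 207.7–208 mm. Measured relative to the collar's starting height, the coarser side view gave about 206.5 mm, so I set the collar between the two. Both values are within the 3 mm tolerance.
- **Hold:** At the last reading the sleeve was at rest and gripped, with about 9 N of downward pull from the spring and no sign of slipping.
- **Other things:** The calculator and beaker look unmoved in the last top view, and the pointer looks unmoved in the side view. The wash bottle was not in that last view; the arm did not work near it.
- **Measurement that disagreed:** Measured from different pairs of views, the top of the scale strip came out between 226 and 232 mm against the stated 227 mm. I think I picked different corners of it, so I did not use it to correct the pointer height.

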